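Pack the stepped clamp and hold its tile flush on the spacer

ROBOT

A 6-joint arm with a two-finger parallel gripper is mounted at the origin on the work surface. World frame = base frame: x ahead of the robot, y to its left, z up, the work surface at z = 0. Lengths are in m, angles in rad, forces in N, time in s.
With the tool pointing down it reaches from about 0.35 to 0.925 m from the base axis. Payload 6.4 kg.
Tool frame: the origin (TCP) lies midway between the tips of the shut fingers; the grasp point (between the pads) lies 19 mm behind it; z points along the fingers, x is the direction in which the jaws open and shut, and the axes are right-handed (so a half turn about z gives the same grasp; the last joint's range is limited). The gripper opens to 85 mm and grips with 20 to 120 N. Pads are 22 mm wide; open, the fingers measure 114 mm over their backs; the gripper's body (76 mm by 85 mm) begins 54 mm behind the grasp point. The pads swing forward as they close: fully open they stand 13 mm farther back than shut.
Start: joints at [-1.407, 0.245, 1.558, -0, 1.339, -0.174], TCP at [0.215, -0.613, 0.231] pointing down, gripper open.
Joint ranges: [-3.13, 3.13], [-1.02, 2.26], [0.13, 2.54], [-0.95, 4.09], [0.21, 2.88], [-2.74, 2.74]. Speed limits (rad/s): [2.57, 2.57, 3.14, 3.14, 3.14, 3.14].

INTERFACE

Orientations are given as a unit quaternion [x, y, z, w].
In Python, from bench import readout, optics, ticket gives the robot as it stands.
- The arm moves only by the tool send_rows, never from a script. Its argument "moves" is a list of rows, each a list of 3 entries, a list of its own where there are three numbers: the finger opening in cm, from 0 to 8.54, then the shift along the world's x, y, z in cm, then the turn, a rotation vector about the world's x, y, z in rad. In form: [[grip, [dx, dy, dz], [wx, wy, wz]], ...]. A call has 1 to 10 rows; each row shifts and turns the pose as measured when the row begins; what a row does not reach is not made up. A row lasts 1/12 s, in which the tool goes at most 41.7 mm and 7.16 degrees, less where a joint would pass 70% of its speed; a pose out of reach is approached as far as the arm can. A call is refused whole if a number of a shift passes 4.17 or a number of a turn 0.125, either way. A call with a gripper value outside its range is refused whole. The fingers move at their own pace and stop on an object; "force" is the grip in N (left out, the last holds). Time passes only in rows, so rows that do not move let the fingers close. It gives the time, the measured TCP pose, the force and the opening at its end, in the units of the state.
- readout.get_state(): the state, without advancing time (a new reading comes with each control period).
- optics.grab_frame(name): name is "side" or "top"; returns (picture, depth): 400x640x3 uint8, red, green, blue; 400x640 float32, m along the optical axis (not along the pixel's ray), 0 where there is no reading.
- optics.calibration(name): a dict with "camera_matrix" (3x3 intrinsics, pixels), "R" (3x3) and "t" (3): a world point X has camera coordinates R X + t. Camera axes: x right, y down, z forward; pixel columns grow to the right and rows downward; lengths in m; the calibration is good to about 2 mm. A picture is of the moment at which its call begins. calibration takes no time and is no camera call.
- ticket.sign_off(): hands the job in, once; it reports no verdict.
Trained networks look in the newest picture that a camera, given by its name, has taken for a name from the list of things; names that differ only in an ending like _2 or _b are one class to them, and where a whole thing is asked for, a point or a joint stands for the part that bears it (a point fixed in the world has none). Each returns a list of dicts, best first, with "score" (0 to 1); they miss things now and then, are a little off and sometimes report something else, mostly with a low value. They report only what shows in the picture. A call takes as long as a camera call. They do not tell look-alikes from the thing itself.
- optics.boxes_of(camera, label): "rect" ([left, top, width, height] in pixels, round what is visible of it).
The state is a dict: "time": time; "qpos": joint angles; "qvel": joint speeds; "tau": joint torques, N m; "ee_pos": TCP position; "orientation": TCP orientation; "contact_force": force on the tool from outside, world axes, zero at the start; "moment": the same for the moment, N m; "gripper_width": opening from 0.0 (shut) to 1.0 (fully open).
Only numpy, scipy, OpenCV 4.12 (cv2) and the standard library are available. Lean on these libraries where they do the work, as an engineer would, in place of code of your own. Each camera call takes 0.05 s, during which the arm holds its last target.

TASK

Beside the seam press, pack the little clamping fixture: first drop the steel dowel end-down into the narrow gap between the sliding tile and the stop, then stand the thick spacer upright in the gap that is wide enough for it, letting go of each once it stands on the fixture's base. Then push the tile from the robot's side until it is pressed flush against the spacer and the spacer flush against its stop, and finish while still holding that push on the tile. Leave the cup, ball, nylon core, caliper and wrench where they are.

Things in the scene. Friction and masses are not known exactly. Their poses are not given: they have to be found in the camera images.
- dowel_center (a point): Centre (half-way up) of the loose plain round steel dowel, 12 mm diameter, 100 mm long, about 85 g. Its z axis runs along its length. It starts upright in a 40 mm high, 60 x 60 mm grey plastic stand, in a loose hole 30 mm deep, so 70 mm of it stands clear above the stand.
- spacer_center (a point): Centre (half-way up) of the loose plain aluminium spacer, a bar standing upright on the bench: 24 mm thick along its x, 34 mm wide along its y, 80 mm high along its z, about 170 g.
- fixture: Fixed clamp on the bench, origin at z = 0, x away from the robot (turned up to 0.35 rad), y left. 10 mm base plate from x -85 to 65, y -105 to 105 mm. On it the sliding tile (robot's side) facing two fixed stops (far side; which is left varies), all rising 34 mm to z = 44 mm, and 12 mm guides at the tile's ends (y +-94). Between tile and stops: a wide and a narrow gap, open above.
- tile (a joint): Travel in m of the sliding aluminium tile (24 mm in x, 172 mm in y, 34 mm high) along the fixture's +x, towards the stops: 0 = sprung open (start), 0.009 = end. A return spring resists with about 1.8 N at 0 and 2.9 N at 0.007. With the spacer in the wide gap it closes on it at about 0.007.
- tile_push (a point): Middle of the tile's flat vertical face on the robot's side, where it is pushed; 27.5 mm above the bench, 34 mm to the robot's side of the fixture's origin with the tile open; x axis is the push direction. Nothing stands in front of this face.
- wide_gap (a point): Middle of the wide gap on its floor (the base's top, z = 10 mm), with the tile open; axes as the fixture's. The gap is 31 mm in x (tile to stop) and 44 mm in y (between two 8 mm thick cheeks that reach 22 mm out of the stop), 34 mm deep, so the spacer fits with its thickness along x.
- narrow_gap (a point): Middle of the narrow gap on its floor (z = 10 mm), with the tile open; axes as the fixture's. The gap is 20 mm in x and 22 mm in y (between two 8 mm cheeks that reach 11 mm out of the stop), 34 mm deep: right for the dowel, too narrow for the spacer.
- die_cup: Bystander: polished steel die cup, 88 mm across, 55 mm high; origin at its underside.
- ball_center (a point): Bystander: centre of the white ball, 72 mm diameter, resting on a rubber ring.
- core_center (a point): Bystander: centre of the grey nylon core, 60 mm diameter, resting on a rubber ring.
- caliper: Bystander: stainless caliper lying flat, 200 mm long along its x, 11 mm high; origin at its underside.
- wrench_grip (a point): Bystander: handle of a steel wrench lying flat.
Mind the look-alikes: they are no part of the job. What is meant by the part that bears spacer_center is not blue or red, and is the larger of those in its own colour.

How it is judged:
By the outcome, as a careful person would: the job done as asked, in the order asked, and still so for the second after the job is handed in, while the arm keeps its last pose, push and grip.
It also fails if it takes over 69 s, if anything falls off the work surface, if the arm or the gripper's body presses on something with over 40 N, if the wrist force passes 120 N, or if a joint passes its speed limit or range.

## Working session

There is one attempt and no reset: what is moved stays moved. The work goes in short steps, Python scripts to look and compute and a tool call to move; the robot and the scene stay as the last step left them, time stands still between calls to the robot, and variables do not carry over. Pictures are saved under pics/ and viewed, and the job is handed in when it is done.

Besides the shell and the picture viewer there is one more tool, called after ">>>" as name(argument=value, ...) on one line, values as JSON. send_rows: Moves the arm, as the interface text tells. Its arguments: {"type":"object","properties":{"moves":{"type":"array","items":{"type":"array"}},"force":{"type":"number"}},"required":["moves"]}

```bash
mkdir -p pics; ls
cat > h.py <<'E'
import numpy as np, cv2
from bench import readout, optics, ticket
def save(name,img,scale=1):
    im=cv2.cvtColor(img,cv2.COLOR_RGB2BGR)
    if scale!=1: im=cv2.resize(im,None,fx=scale,fy=scale,interpolation=cv2.INTER_CUBIC)
    cv2.imwrite('pics/'+name+'.png',im)
def world(cam,depth):
    c=optics.calibration(cam);K=np.array(c['camera_matrix']);R=np.array(c['R']);t=np.array(c['t'])
    v,u=np.indices(depth.shape)
    P=np.stack([(u-K[0,2])/K[0,0]*depth,(v-K[1,2])/K[1,1]*depth,depth],-1)
    W=(P-t)@R
    W[depth==0]=np.nan
    return W
def proj(cam,X):
    c=optics.calibration(cam);K=np.array(c['camera_matrix']);R=np.array(c['R']);t=np.array(c['t'])
    p=(np.atleast_2d(X)@R.T+t)@K.T
    return p[:,:2]/p[:,2:]
E
python3 - <<'E'
from h import *
for c in ['top','side']:
    im,d=optics.grab_frame(c); save(c+'0',im); np.savez('pics/%s0.npz'%c,im=im,d=d)
    for l in ['dowel_center','spacer_center','fixture','tile']:
        print(c,l,optics.boxes_of(c,l))
    cal=optics.calibration(c); print(-np.array(cal['R']).T@np.array(cal['t']),cal['camera_matrix'][0])
print(readout.get_state())
E
```

```text
pics
top dowel_center [{'rect': [280.7, 192.2, 30.1, 20.0], 'score': 0.55}]
top spacer_center [{'rect': [415.9, 244.5, 21.1, 12.6], 'score': 0.7}, {'rect': [427.3, 268.1, 28.2, 18.7], 'score': 0.6}, {'rect': [280.7, 191.3, 31.4, 20.3], 'score': 0.6}, {'rect': [439.0, 229.1, 19.6, 6.5], 'score': 0.48}, {'rect': [395.2, 239.7, 13.5, 8.2], 'score': 0.4}]
top fixture [{'rect': [274.5, 186.4, 74.2, 59.7], 'score': 0.63}]
top tile [{'rect': [278.1, 214.1, 60.5, 8.3], 'score': 0.59}, {'rect': [310.5, 122.9, 20.8, 20.5], 'score': 0.45}]
[0.50664297 0.00233901 1.10792711] [377.15866183   0.         316.22147357]
side dowel_center [{'rect': [352.9, 111.3, 1.5, 20.7], 'score': 0.48}, {'rect': [316.8, 290.7, 78.0, 51.8], 'score': 0.41}]
side spacer_center [{'rect': [153.0, 268.0, 19.4, 38.9], 'score': 0.91}, {'rect': [203.2, 302.3, 18.6, 28.9], 'score': 0.87}, {'rect': [197.7, 261.5, 20.8, 41.4], 'score': 0.74}, {'rect': [234.0, 254.1, 13.4, 28.5], 'score': 0.57}, {'rect': [202.0, 193.4, 61.2, 49.6], 'score': 0.24}]
side fixture [{'rect': [276.6, 179.4, 91.1, 73.0], 'score': 0.92}]
side tile [{'rect': [293.0, 183.2, 46.8, 41.3], 'score': 0.87}]
[ 0.97172332 -0.84801196  0.82969628] [512.53787427   0.         318.79938096]
{'time': 0.5, 'qpos': array([-1.40709782e+00,  2.45113126e-01,  1.55782958e+00,  4.20343824e-06,
        1.33865726e+00, -1.74112120e-01]), 'qvel': array([ 0.00022703,  0.00135056,  0.00105535, -0.00029923, -0.00051486,
        0.00174722]), 'tau': array([ 1.90430087e-04, -4.29085279e+01, -3.26081550e+01, -1.50875758e-04,
        1.05583276e-03,  4.18047890e-06]), 'ee_pos': array([ 0.21542493, -0.61327198,  0.23126593]), 'orientation': array([ 8.15910944e-01, -5.78177595e-01, -1.11954911e-06, -4.03899840e-06]), 'contact_force': array([ 0.47990496, -0.24406787, -0.27914921]), 'moment': array([-0.01356984, -0.01303391, -0.00324672]), 'gripper_width': 0.9997481477822036}
```

View pics/top0.png

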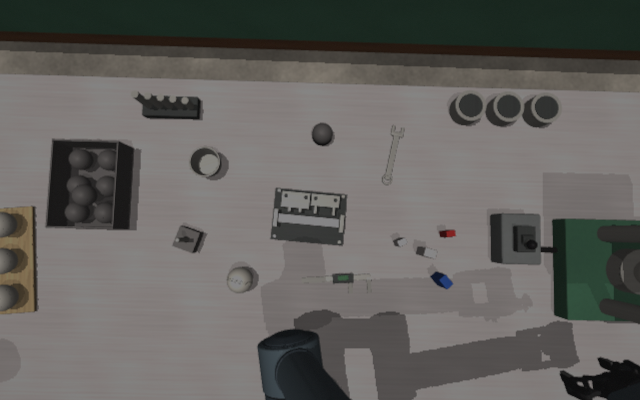

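View pics/side0.png

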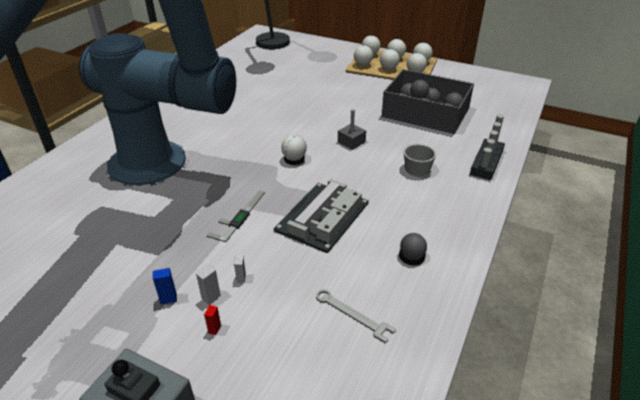

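The top view shows the fixture at (309,216) and the dowel stand at (188,238). There are four upright blocks: blue (443,280), red (447,233), large grey (426,251) and small grey (400,241). The spacer should be the larger grey one, at side (207,285) / top (426,251). I'll confirm with crops and measure.

Run:
```python
from h import *
D={c:np.load('pics/%s0.npz'%c) for c in ['top','side']}
def crop(c,x0,x1,y0,y1,s): return cv2.resize(D[c]['im'][y0:y1,x0:x1],None,fx=s,fy=s,interpolation=cv2.INTER_CUBIC)
a=crop('side',140,260,240,340,3.3);b=crop('top',380,470,220,295,4)
c=crop('side',270,380,170,260,3.3);d=crop('top',265,355,180,250,4)
H=max(a.shape[0],b.shape[0]);W=800
def pad(i,w,h): return cv2.copyMakeBorder(i,0,h-i.shape[0],0,w-i.shape[1],cv2.BORDER_CONSTANT)
save('crops',np.vstack([np.hstack([pad(a,400,H),pad(b,400,H)])[:300],np.hstack([pad(c,400,300),pad(d,400,300)])]) )
print(a.shape,b.shape)
for cam in D:
    W=world(cam,D[cam]['d']); 
    z=W[...,2]; print(cam,np.nanmedian(z[np.isfinite(z)&(abs(z)<.03)]), np.isnan(z).mean())
    # spacers: points
    for (x0,x1,y0,y1),nm in {'top':[((412,440,240,262),'sp'),((390,412,232,250),'small'),((170,210,222,256),'stand')],'side':[((192,224,258,308),'sp'),((228,250,250,286),'small'),((335,370,105,150),'stand')]}[cam]:
        w=W[y0:y1,x0:x1].reshape(-1,3); w=w[np.isfinite(w).all(1)]
        h=w[w[:,2]>.012]; top=h[h[:,2]>np.percentile(h[:,2],99)-.012]
        print(cam,nm,len(h),'zmax',np.percentile(h[:,2],[50,95,99,100]).round(3),'toppts',len(top),top.mean(0).round(4), cv2.minAreaRect(top[:,:2].astype(np.float32)*1000))
```

```text
(330, 396, 3) (300, 360, 3)
top 0.0015677921024517248 0.0039921875
top sp 171 zmax [0.08  0.083 0.085 0.085] toppts 115 [ 0.4555 -0.3226  0.0808] ((455.17962646484375, -323.8225402832031), (34.24073791503906, 23.45287322998047), 75.60204315185547)
top small 93 zmax [0.058 0.063 0.064 0.065] toppts 62 [ 0.4826 -0.2512  0.0599] ((482.57012939453125, -251.708984375), (18.05458641052246, 24.908477783203125), 22.108407974243164)
top stand 544 zmax [0.041 0.091 0.111 0.114] toppts 24 [0.4753 0.3505 0.1085] ((475.01129150390625, 351.4604187011719), (11.070070266723633, 11.482547760009766), 20.47065544128418)
side 0.0021160424213925123 0.00771484375
side sp 641 zmax [0.06  0.082 0.084 0.085] toppts 209 [ 0.4576 -0.3258  0.0798] ((456.0391540527344, -323.80999755859375), (36.672489166259766, 26.50405502319336), 78.20184326171875)
side small 243 zmax [0.047 0.062 0.063 0.064] toppts 109 [ 0.4847 -0.2536  0.059 ] ((483.6864929199219, -253.0523681640625), (18.171857833862305, 29.12256622314453), 26.3159122467041)
side stand 535 zmax [0.041 0.097 0.112 0.114] toppts 23 [0.4768 0.3505 0.1075] ((476.2503356933594, 352.535888671875), (8.984295845031738, 13.542377471923828), 23.76701545715332)
```

View pics/crops.png

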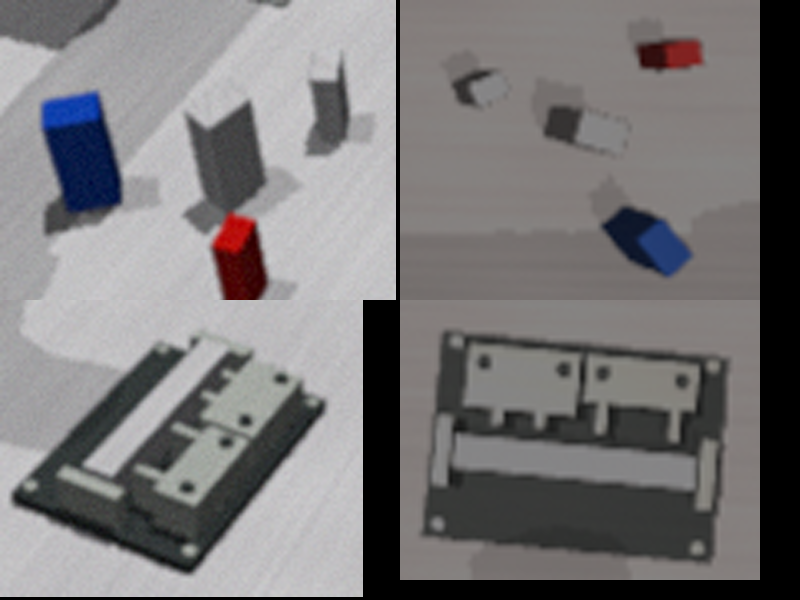

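The enlarged crop confirms it: the spacer is the big grey block, top face 34x24 mm and z≈80 mm. The small grey one is only about 60 mm high. The wide gap is on the right (-y) and the narrow gap on the left. Next I'll fit the fixture pose.

```bash
cat > fix.py <<'E'
from h import *
def rectify(cam,im,z,x0,x1,y0,y1,s):  # s px/mm ; output: up=+x, left=+y
    pts=np.array([[x1,y1,z],[x1,y0,z],[x0,y0,z],[x0,y1,z]])
    p=proj(cam,pts).astype(np.float32)
    w=int((y1-y0)*1000*s);h=int((x1-x0)*1000*s)
    M=cv2.getPerspectiveTransform(p,np.float32([[0,0],[w,0],[w,h],[0,h]]))
    return cv2.warpPerspective(im,M,(w,h),flags=cv2.INTER_CUBIC)
E
python3 - <<'E'
from fix import *
from scipy.optimize import minimize
for cam in ['top','side']:
    D=np.load('pics/%s0.npz'%cam); W=world(cam,D['d']); im=D['im'].astype(float)
    w=W.reshape(-1,3); m=np.isfinite(w).all(1)&(w[:,0]>.4)&(w[:,0]<.72)&(w[:,1]>-.15)&(w[:,1]<.2)
    a=w[m]; 
    t=a[(a[:,2]>.006)&(a[:,2]<.06)]
    print(cam,len(t),cv2.minAreaRect(t[:,:2].astype(np.float32)*1000))
    h=a[(a[:,2]>.035)&(a[:,2]<.06)]; print(np.median(h[:,2]), np.median(t[t[:,2]<.02][:,2]),h[:,:2].min(0),h[:,:2].max(0))
    save('rect_'+cam,rectify(cam,D['im'],.044,.46,.66,-.12,.14,3))
E
```

```text
top 3804 ((558.8635864257812, 28.552215576171875), (317.37860107421875, 344.19659423828125), 0.7272108197212219)
0.04516348256496721 0.011299400448290624 [ 0.4003278 -0.0909262] [0.61867525 0.19865221]
side 3926 ((559.09326171875, 24.0797119140625), (317.6412048339844, 347.25616455078125), 0.007748155854642391)
0.04581224235395161 0.01208504911751478 [ 0.40024918 -0.09297966] [0.6195188  0.19768635]
```

View pics/rect_top.png

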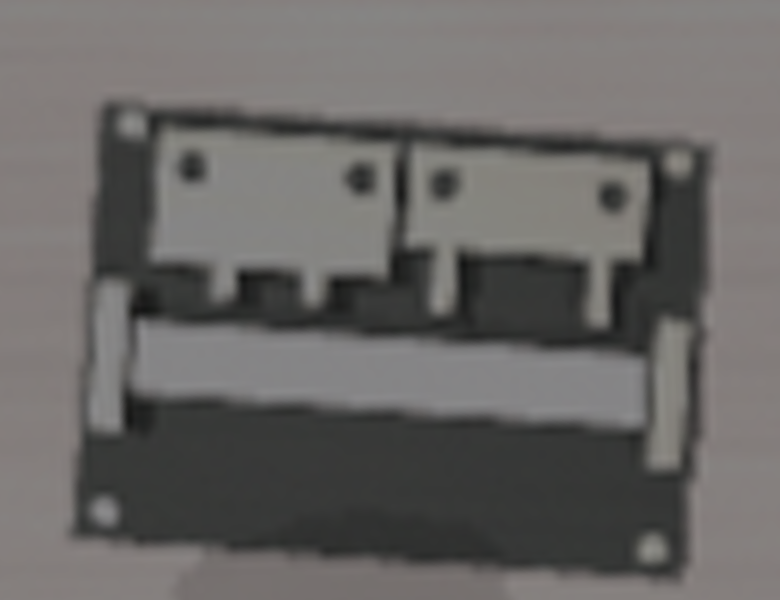

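View pics/rect_side.png

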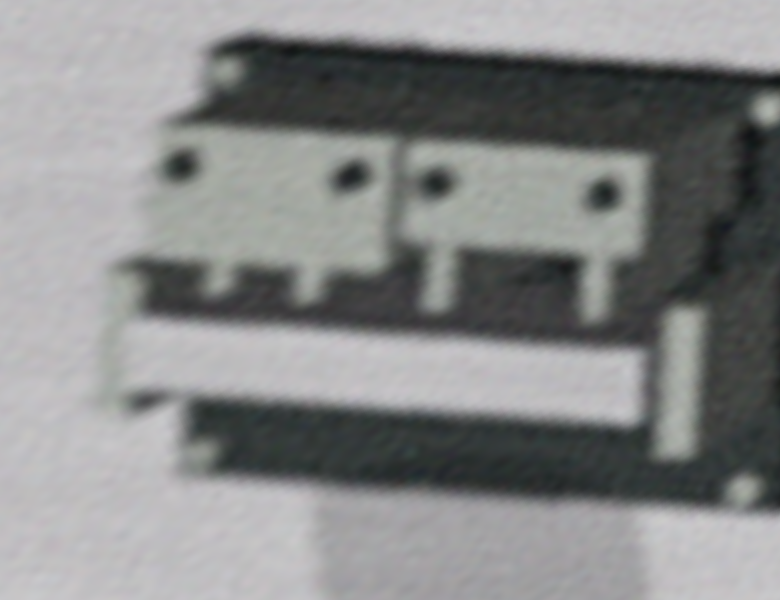

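The two rectified views agree to about 2 mm.
- Tile centre is (0.5358, 0.0107) and yaw ≈ -0.063, so the fixture origin is ≈ (0.558, 0.009).
- Narrow gap is at fixture y ≈ +0.041 and wide gap at ≈ -0.043.
- Cheek spacings come out at 30 and 52 mm, as they must.
- Dowel top is at (0.4757, 0.352), z≈0.11, also as expected.

I'll go to the dowel.

>>> send_rows(moves=[[8.5,[2.3,3.3,0],[0,0,0.11]],[8.5,[2.3,3.3,0],[0,0,0.11]],[8.5,[2.3,3.3,0],[0,0,0.11]],[8.5,[2.3,3.3,0],[0,0,0.11]],[8.5,[2.3,3.3,0],[0,0,0.11]],[8.5,[2.3,3.3,0],[0,0,0.11]],[8.5,[2.3,3.3,0],[0,0,0.11]],[8.5,[2.3,3.3,0],[0,0,0.11]],[8.5,[2.3,3.3,0],[0,0,0.11]],[8.5,[2.3,3.3,0],[0,0,0.11]]])

```text
time: 1.33
ee_pos: [0.4462, -0.2759, 0.2322]
orientation: [0.999, -0.048, 0.003, 0.002]
contact_force: [0.4, -0.6, 0.3]
gripper_width: 0.997
```

Run:
```python
from fix import *
# sharper fit of tile/gaps: model mask vs rectified gray
from scipy.optimize import minimize
def gray(c): 
    D=np.load('pics/%s0.npz'%c); return cv2.GaussianBlur(cv2.cvtColor(rectify(c,D['im'],.044,.46,.66,-.12,.14,3),cv2.COLOR_RGB2GRAY).astype(np.float32),(0,0),2)
def poly(o,yaw,r):
    x0,x1,y0,y1=r; R=np.array([[np.cos(yaw),-np.sin(yaw)],[np.sin(yaw),np.cos(yaw)]])
    q=np.array([[x0,y0],[x1,y0],[x1,y1],[x0,y1]])/1000@R.T+o
    return np.stack([(.14-q[:,1])*3000,(.66-q[:,0])*3000],-1)
def samp(g,o,yaw,r,n):
    # signed edge contrast: inside minus outside along edges
    pts=poly(o,yaw,r);c=pts.mean(0);s=0
    for i in range(4):
        a,b=pts[i],pts[(i+1)%4];t=np.linspace(.05,.95,60)[:,None];e=a+(b-a)*t
        nn=np.array([-(b-a)[1],(b-a)[0]]);nn/=np.linalg.norm(nn);nn*=np.sign((c-a)@nn)
        f=lambda p:cv2.remap(g,p[:,0].astype(np.float32)[None],p[:,1].astype(np.float32)[None],1)[0]
        s+=(f(e+4*nn)-f(e-4*nn)).mean()
    return s
for c in ['top','side']:
    g=gray(c)
    f=lambda p:-samp(g,np.array([p[0],p[1]])/1000,p[2]/100,(-34,-10,-86,86),0)
    r=min((minimize(f,[558+a,9+b,-6.3],method='Nelder-Mead') for a in(-1,1) for b in (-1,1)),key=lambda r:r.fun)
    print(c,r.x,r.fun)
    o=r.x[:2]/1000;yaw=r.x[2]/100
    for nm,w,x0,x1,y in [('narrow',15,1,10,41),('wide',26,3,21,-43)]:
        best=max((sum(samp(g,o,yaw,(x0,x1,yy+s*w-4,yy+s*w+4),0) for s in(-1,1)),yy) for yy in np.arange(y-5,y+5,.25))
        print(nm,best)
```

```text
top [557.3961046    8.60500232  -7.11915387] -120.59026336669922
narrow (np.float32(218.61493), np.float64(42.25))
wide (np.float32(201.2704), np.float64(-41.5))
side [558.43358139  10.49765543  -7.01965158] -169.32455444335938
narrow (np.float32(180.43208), np.float64(41.75))
wide (np.float32(161.31566), np.float64(-42.5))
```

>>> send_rows(moves=[[8.5,[0.2,4.1,-0.2],[0,0,0.025]],[8.5,[0.2,4.1,-0.2],[0,0,0]],[8.5,[0.2,4.1,-0.2],[0,0,0]],[8.5,[0.2,4.1,-0.2],[0,0,0]],[8.5,[0.2,4.1,-0.2],[0,0,0]],[8.5,[0.2,4.1,-0.2],[0,0,0]],[8.5,[0.2,4.1,-0.2],[0,0,0]],[8.5,[0.2,4.1,-0.2],[0,0,0]],[8.5,[0.2,4.1,-0.2],[0,0,0]],[8.5,[0.2,4.1,-0.2],[0,0,0]]])

```text
time: 2.17
ee_pos: [0.4672, 0.1401, 0.2164]
orientation: [0.999, -0.033, 0.009, 0.003]
contact_force: [-0.3, -0.4, -0.1]
gripper_width: 0.995
```

>>> send_rows(moves=[[6,[0.2,4.1,-0.2],[0,0,0]],[6,[0.2,4.1,-0.2],[0,0,0]],[6,[0.2,4.1,-0.2],[0,0,0]],[6,[0.2,4.1,-0.2],[0,0,0]],[6,[0.2,4.1,-0.2],[0,0,0]],[6,[0,1.5,0],[0,0,0]],[6,[0,0,0],[0,0,0]]])

```text
time: 2.75
ee_pos: [0.4739, 0.3705, 0.2076]
orientation: [1.0, -0.028, 0.011, 0.002]
contact_force: [0.0, -0.4, -0.0]
gripper_width: 0.702
```

```bash
cat > go.py <<'E'
import sys
from h import *
from scipy.spatial.transform import Rotation as Rn
def to(x,y,z,yaw,tilt=0,axis=None):
    """target: tool down with x-axis yaw; tilt: body leans back along -dir(yaw_f)"""
    s=readout.get_state()
    T=Rn.from_euler('z',yaw)*Rn.from_rotvec([np.pi,0,0])
    if tilt: T=Rn.from_rotvec(np.array([-np.sin(axis),np.cos(axis),0])*(-tilt))*T
    cur=Rn.from_quat(s['orientation'])
    c=[(T*cur.inv()).as_rotvec(), (T*Rn.from_rotvec([0,0,np.pi])*cur.inv()).as_rotvec()]
    w=min(c,key=np.linalg.norm)
    print('t',round(s['time'],2),'d(cm)',((np.array([x,y,z])-s['ee_pos'])*100).round(2),'w',w.round(3),'pos',s['ee_pos'].round(4),'F',s['contact_force'].round(2),'g',round(s['gripper_width']*8.54,2),'q',s['qpos'].round(2))
E
python3 -c "
from go import *
to(.4757,.352,.2,-.071)
to(.4757,.352,.062,-.071)"
```

```text
t 2.75 d(cm) [ 0.18 -1.85 -0.76] w [ 0.005  0.022 -0.015] pos [0.4739 0.3705 0.2076] F [ 0.04 -0.37 -0.04] g 5.99 q [ 0.48  0.15  1.72 -0.02  1.26  0.54]
t 2.75 d(cm) [  0.18  -1.85 -14.56] w [ 0.005  0.022 -0.015] pos [0.4739 0.3705 0.2076] F [ 0.04 -0.37 -0.04] g 5.99 q [ 0.48  0.15  1.72 -0.02  1.26  0.54]
```

>>> send_rows(moves=[[5,[0.2,-1.8,0],[0.005,0.022,-0.015]],[5,[0,0,-2],[0,0,0]],[5,[0,0,-3],[0,0,0]],[5,[0,0,0],[0,0,0]]])

```text
time: 3.08
ee_pos: [0.4767, 0.3523, 0.1585]
orientation: [0.999, -0.034, 0.002, -0.001]
contact_force: [-1.1, -0.1, -2.1]
gripper_width: 0.588
```

Run:
```python
from go import *
to(.4757,.352,.062,-.071)
ims=[]
for c,(x,y) in [('top',(187,235)),('side',(352,110))]:
    im,d=optics.grab_frame(c); ims.append(cv2.resize(im[max(0,y-60):y+60,x-60:x+60],None,fx=3.3,fy=3.3,interpolation=cv2.INTER_CUBIC)[:360])
save('d1',np.hstack(ims))
```

```text
t 3.08 d(cm) [-0.1  -0.03 -9.65] w [-0.002  0.003 -0.003] pos [0.4767 0.3523 0.1585] F [-1.1  -0.06 -2.11] g 5.02 q [ 0.45  0.19  1.77 -0.    1.19  0.51]
```

View pics/d1.png

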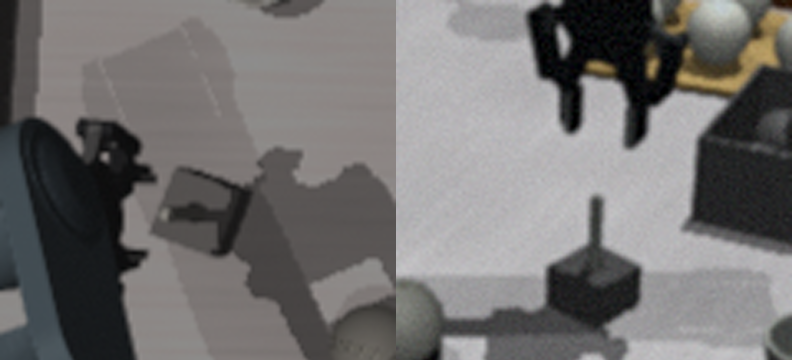

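The side crop shows the fingers straddling the upright dowel. I'll descend and grip.

>>> send_rows(moves=[[5,[-0.1,0,-2],[0,0,0]],[5,[0,0,-2.5],[0,0,0]],[5,[0,0,-2.5],[0,0,0]],[5,[0,0,-1.8],[0,0,0]],[5,[0,0,-0.5],[0,0,0]],[5,[0,0,0],[0,0,0]]])

```text
time: 3.68
ee_pos: [0.4873, 0.3559, 0.0835]
orientation: [0.999, -0.035, 0.016, -0.008]
contact_force: [0.2, -0.8, 0.4]
gripper_width: 0.585
```

```bash
python3 -c "
from go import *
to(.4757,.352,.062,-.071)"
```

```text
t 3.68 d(cm) [-1.16 -0.39 -2.15] w [-0.015  0.033 -0.001] pos [0.4873 0.3559 0.0835] F [ 0.19 -0.8   0.41] g 5.0 q [ 0.44  0.29  1.79 -0.    1.02  0.51]
```

>>> send_rows(moves=[[5,[-0.8,-0.3,0],[-0.015,0.033,0]],[5,[0,0,0],[0,0,0]],[5,[0,0,-0.8],[0,0,0]],[5,[0,0,0],[0,0,0]]])

```text
time: 4.02
ee_pos: [0.4837, 0.3545, 0.0828]
orientation: [0.999, -0.035, 0.005, -0.003]
contact_force: [-0.4, -0.4, -0.9]
gripper_width: 0.587
```

```bash
python3 -c "
from go import *
to(.4757,.352,.062,-.071)"
```

```text
t 4.02 d(cm) [-0.8  -0.25 -2.08] w [-0.005  0.01  -0.001] pos [0.4837 0.3545 0.0828] F [-0.39 -0.42 -0.95] g 5.01 q [0.44 0.3  1.79 0.   1.04 0.51]
```

>>> send_rows(moves=[[5,[-0.5,-0.2,0],[-0.005,0.01,0]],[5,[-0.5,-0.2,-0.5],[0,0.005,0]],[5,[0,0,-0.8],[0,0.005,0]],[5,[0,0,-0.8],[0,0,0]],[5,[0,0,-0.5],[0,0,0]]])

```text
time: 4.43
ee_pos: [0.4749, 0.3512, 0.0581]
orientation: [0.999, -0.035, -0.003, -0.001]
contact_force: [0.5, 0.2, 0.0]
gripper_width: 0.586
```

```bash
python3 -c "
from go import *
to(.4757,.352,.062,-.071)"
```

```text
t 4.43 d(cm) [0.08 0.08 0.39] w [-0.003 -0.005 -0.001] pos [0.4749 0.3512 0.0581] F [0.54 0.23 0.04] g 5.0 q [0.44 0.33 1.81 0.01 1.01 0.51]
```

>>> send_rows(force=50, moves=[[3,[0,0,0.2],[-0.003,-0.005,0]],[0.6,[0,0,0],[0,0,0]],[0.6,[0,0,0],[0,0,0]],[0.6,[0,0,0],[0,0,0]],[0.6,[0,0,0],[0,0,0]],[0.6,[0,0,0],[0,0,0]],[0.6,[0,0,0],[0,0,0]],[0.6,[0,0,0],[0,0,0]]])

```text
time: 5.1
ee_pos: [0.4734, 0.3504, 0.0573]
orientation: [0.999, -0.035, -0.002, 0.001]
contact_force: [0.1, 0.8, -0.7]
gripper_width: 0.129
```

```bash
python3 -c "
from go import *
to(.4757,.352,.062,-.071)"
```

```text
t 5.1 d(cm) [0.23 0.16 0.47] w [ 0.003 -0.004 -0.001] pos [0.4734 0.3504 0.0573] F [ 0.12  0.83 -0.74] g 1.1 q [ 0.45  0.32  1.81 -0.    1.01  0.52]
```

>>> send_rows(moves=[[0.6,[0,0,1],[0.003,-0.004,0]],[0.6,[0,0,2],[0,0,0]],[0.6,[0,0,2.5],[0,0,0]],[0.6,[0,0,2.5],[0,0,0]],[0.6,[0,0,2],[0,0,0]],[0.6,[0,0,1],[0,0,0]],[0.6,[0,0,0.3],[0,0,0]]])

```text
time: 5.68
ee_pos: [0.4735, 0.3498, 0.1775]
orientation: [0.999, -0.035, 0.002, -0.001]
contact_force: [0.1, 0.1, -0.8]
gripper_width: 0.126
```

```bash
python3 -c "
from go import *
to(.5629,.0514,.16,-.071)"
```

```text
t 5.68 d(cm) [  8.94 -29.84  -1.75] w [-0.002  0.004 -0.001] pos [0.4735 0.3498 0.1775] F [ 0.05  0.06 -0.78] g 1.08 q [ 0.44  0.15  1.76 -0.    1.22  0.51]
```

>>> send_rows(moves=[[0.6,[0.5,-1.5,0],[0,0,0]],[0.6,[0.9,-3,0],[0,0,0]],[0.6,[0.9,-3.2,0],[0,0,0]],[0.6,[0.9,-3.2,0],[0,0,0]],[0.6,[0.9,-3.2,0],[0,0,0]],[0.6,[0.9,-3.2,0],[0,0,0]],[0.6,[0.9,-3.2,0],[0,0,0]],[0.6,[0.9,-3,0],[0,0,0]],[0.6,[0.9,-2,0],[0,0,0]],[0.6,[0.4,-1,0],[0,0,0]]])

```text
time: 6.52
ee_pos: [0.5504, 0.0758, 0.1729]
orientation: [1.0, -0.031, -0.002, -0.002]
contact_force: [0.8, -0.3, -0.9]
gripper_width: 0.125
```

```bash
python3 -c "
from go import *
to(.5629,.0514,.16,-.071)"
```

```text
t 6.52 d(cm) [ 1.25 -2.44 -1.29] w [-0.004 -0.004 -0.008] pos [0.5504 0.0758 0.1729] F [ 0.78 -0.3  -0.86] g 1.06 q [-0.07  0.09  1.85  0.    1.21 -0.01]
```

>>> send_rows(moves=[[0.6,[0.5,-1,-0.3],[-0.004,-0.004,-0.008]],[0.6,[0.5,-1,-0.6],[0,0,0]],[0.6,[0.3,-0.5,-0.4],[0,0,0]],[0.6,[0,-0.1,0],[0,0,0]]])

```text
time: 6.85
ee_pos: [0.5633, 0.0477, 0.1565]
orientation: [0.999, -0.036, -0.002, -0.0]
contact_force: [-1.2, 0.1, -1.6]
gripper_width: 0.122
```

Run:
```python
from go import *
to(.5629,.0514,.16,-.071)
ims=[]
for c,(x,y) in [('top',(300,200)),('side',(325,170))]:
    im,d=optics.grab_frame(c); np.savez('pics/%s2.npz'%c,im=im,d=d)
    ims.append(cv2.resize(im[y-80:y+80,x-60:x+60],None,fx=3.3,fy=3.3,interpolation=cv2.INTER_CUBIC))
save('d2',np.hstack(ims))
for c in('top','side'): print(c,proj(c,[[.4735+.0885,.0514,.055],[.5629,.0514,.044]]).round(1))
```

```text
t 6.85 d(cm) [-0.04  0.37  0.35] w [-0.001 -0.004  0.002] pos [0.5633 0.0477 0.1565] F [-1.15  0.08 -1.65] g 1.05 q [-0.12  0.13  1.83  0.    1.18 -0.04]
top [[293.7 210. ]
 [293.9 209.9]]
side [[334.3 191.4]
 [334.5 195.1]]
```

View pics/d2.png

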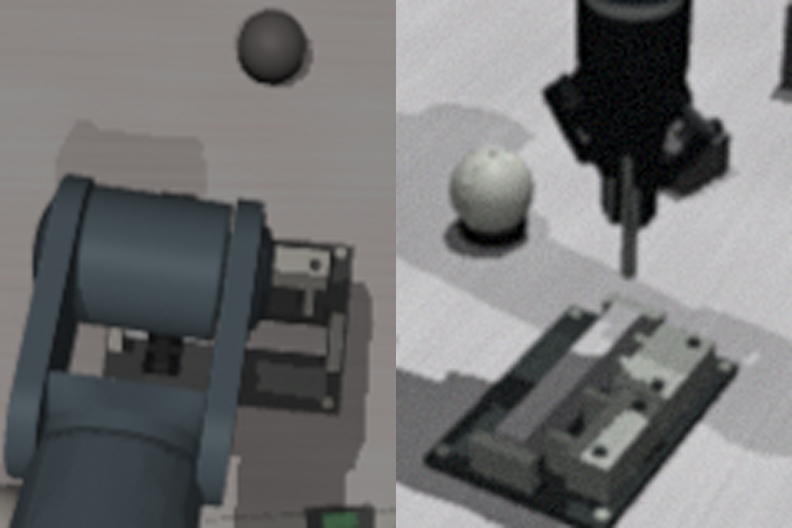

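Run:
```python
from go import *
D=np.load('pics/side2.npz'); W=world('side',D['d'])
print(proj('side',[[.5633,.0477,.109],[.5633,.0477,.155]]).round(1))
w=W[140:180,320:350].reshape(-1,3); 
m=np.isfinite(w).all(1)&(abs(w[:,2]-.13)<.022)&(abs(w[:,0]-.563)<.03)&(abs(w[:,1]-.048)<.03)
p=w[m]; print(m.sum(), p.mean(0), p.min(0),p.max(0))
for a,b in [(.11,.12),(.12,.13),(.13,.14),(.14,.15)]:
    q=p[(p[:,2]>a)&(p[:,2]<b)]; print(a,len(q),q.mean(0).round(4) if len(q) else '')
g=D['im'][...,:].sum(2)
for r in range(160,174,3): print(r,g[r,325:347])
```

```text
[[334.5 174.6]
 [334.9 158.5]]
65 [0.56450451 0.04673843 0.13251911] [0.5588149  0.04066952 0.11225134] [0.57017407 0.05430401 0.15086019]
0.11 11 [0.5638 0.0476 0.1162]
0.12 16 [0.5651 0.0465 0.1255]
0.13 21 [0.5646 0.047  0.1353]
0.14 15 [0.564  0.0458 0.1457]
160 [593 588 583 584 586 590 592 574 382 212 170 172 209 408 546 576 581 587
 590 576 579 585]
163 [585 567 573 572 573 566 584 561 392 221 180 167 269 491 579 603 587 573
 581 588 588 581]
166 [585 569 569 574 562 569 579 512 317 195 189 192 286 517 572 584 577 589
 582 583 574 573]
169 [489 517 522 567 572 582 574 509 330 190 181 191 300 508 583 588 579 581
 575 565 574 562]
172 [489 478 495 480 498 488 484 449 307 185 165 178 319 518 581 590 568 556
 570 561 574 576]
```

>>> send_rows(moves=[[0.6,[0,0.1,-1],[-0.001,-0.004,0]],[0.6,[0,0.1,-1.5],[0,0,0]],[0.6,[0,0,-1.5],[0,0,0]],[0.6,[0,0,-0.8],[0,0,0]],[0.6,[0,0,-0.3],[0,0,0]]])

```text
time: 7.37
ee_pos: [0.5632, 0.0546, 0.1044]
orientation: [0.999, -0.033, 0.003, -0.0]
contact_force: [-0.2, 0.1, -0.3]
gripper_width: 0.127
```

```bash
python3 -c "
from go import *
to(.5635,.0492,.0573,-.071)"
```

```text
t 7.37 d(cm) [ 0.03 -0.54 -4.71] w [-0.     0.005 -0.004] pos [0.5632 0.0546 0.1044] F [-0.21  0.12 -0.28] g 1.08 q [-0.1   0.2   1.86  0.    1.07 -0.04]
```

>>> send_rows(moves=[[0.6,[0,-0.4,0],[0,0.005,-0.004]],[0.6,[0,-0.1,0],[0,0,0]],[0.6,[0,0,0],[0,0,0]],[0.6,[0,0,0],[0,0,0]]])

```text
time: 7.7
ee_pos: [0.5629, 0.0502, 0.1042]
orientation: [0.999, -0.035, -0.0, -0.0]
contact_force: [0.3, -0.2, -1.3]
gripper_width: 0.124
```

```bash
python3 -c "
from go import *
to(.5635,.0492,.0573,-.071)"
```

```text
t 7.7 d(cm) [ 0.06 -0.1  -4.69] w [-0.    -0.001 -0.001] pos [0.5629 0.0502 0.1042] F [ 0.3  -0.16 -1.34] g 1.06 q [-0.11  0.2   1.86  0.    1.08 -0.04]
```

Good; descending into the gap in small steps.

>>> send_rows(moves=[[0.6,[0,0,-0.6],[0,0,0]],[0.6,[0,0,-0.8],[0,0,0]],[0.6,[0,0,-0.6],[0,0,0]],[0.6,[0,0,-0.3],[0,0,0]]])

```text
time: 8.03
ee_pos: [0.5649, 0.0498, 0.082]
orientation: [0.999, -0.035, 0.003, 0.0]
contact_force: [-0.6, 0.3, -0.8]
gripper_width: 0.127
```

Run:
```python
from go import *
to(.5635,.0492,.0573,-.071)
im,d=optics.grab_frame('side'); x,y=325,190
save('d3',cv2.resize(im[y-60:y+60,x-70:x+70],None,fx=4.5,fy=4.5,interpolation=cv2.INTER_CUBIC))
```

```text
t 8.03 d(cm) [-0.14 -0.06 -2.47] w [ 0.     0.005 -0.001] pos [0.5649 0.0498 0.082 ] F [-0.64  0.26 -0.82] g 1.08 q [-0.11  0.24  1.87  0.    1.03 -0.04]
```

View pics/d3.png

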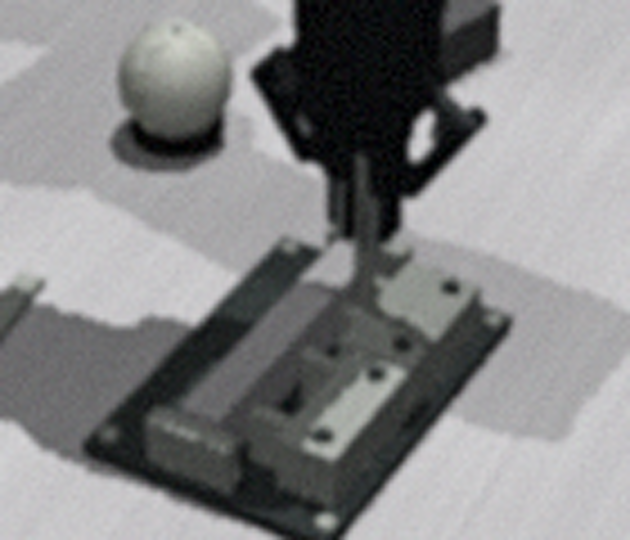

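The dowel is going into the narrow gap at crop (365,300), with no contact force. Continuing down.

>>> send_rows(moves=[[0.6,[-0.1,0,-0.6],[0,0.004,0]],[0.6,[0,0,-0.7],[0,0,0]],[0.6,[0,0,-0.5],[0,0,0]],[0.6,[0,0,-0.3],[0,0,0]]])

```text
time: 8.42
ee_pos: [0.5633, 0.0498, 0.0583]
orientation: [0.999, -0.035, -0.0, 0.0]
contact_force: [-0.4, -0.4, -1.6]
gripper_width: 0.122
```

```bash
python3 -c "
from go import *
to(.5635,.0492,.0573,-.071)"
```

```text
t 8.42 d(cm) [ 0.02 -0.06 -0.1 ] w [ 0.    -0.001 -0.001] pos [0.5633 0.0498 0.0583] F [-0.38 -0.37 -1.55] g 1.04 q [-0.11  0.27  1.87 -0.    1.   -0.04]
```

>>> send_rows(moves=[[0.6,[0,0,-0.1],[0,0,0]],[0.6,[0,0,-0.1],[0,0,0]]])

```text
time: 8.58
ee_pos: [0.5635, 0.0498, 0.0569]
orientation: [0.999, -0.035, -0.001, 0.0]
contact_force: [-5.3, 0.3, 12.4]
gripper_width: 0.123
```

```bash
python3 -c "
from go import *
to(.5635,.0492,.0573,-.071)"
```

```text
t 8.58 d(cm) [-0.   -0.06  0.04] w [ 0.    -0.002 -0.001] pos [0.5635 0.0498 0.0569] F [-5.33  0.3  12.41] g 1.05 q [-0.11  0.28  1.87 -0.    0.99 -0.04]
```

Contact came at the expected height (12 N up), so it is standing on the base. Releasing.

>>> send_rows(moves=[[0.8,[0,0,0.05],[0,0,0]],[1.2,[0,0,0],[0,0,0]],[1.6,[0,0,0],[0,0,0]],[2.4,[0,0,0],[0,0,0]],[4,[0,0,0],[0,0,0]],[4,[0,0,0],[0,0,0]],[4,[0,0,0],[0,0,0]]])

```text
time: 9.17
ee_pos: [0.5648, 0.0497, 0.0585]
orientation: [0.999, -0.035, 0.0, 0.0]
contact_force: [0.6, -0.1, -1.0]
gripper_width: 0.465
```

Run:
```python
from go import *
to(.5635,.0492,.0573,-.071)
im,d=optics.grab_frame('side'); x,y=325,190
save('d4',cv2.resize(im[y-60:y+60,x-70:x+70],None,fx=4.5,fy=4.5,interpolation=cv2.INTER_CUBIC))
```

```text
t 9.17 d(cm) [-0.13 -0.05 -0.12] w [ 0.     0.001 -0.001] pos [0.5648 0.0497 0.0585] F [ 0.59 -0.07 -0.96] g 3.97 q [-0.11  0.28  1.87 -0.    1.   -0.04]
```

View pics/d4.png

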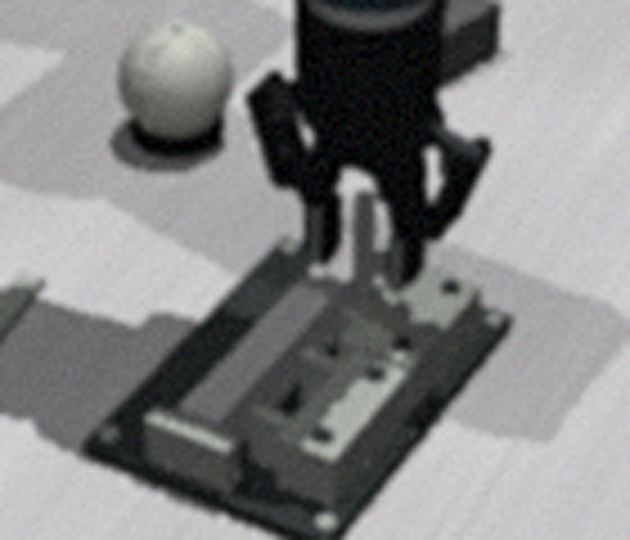

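The side view shows the dowel standing free and upright in the narrow gap at crop (365,245). I'll retreat up and check the neighbours of the spacer.

>>> send_rows(moves=[[4,[0,0,0.8],[0,0,0]],[4,[0,0,2],[0,0,0]],[4,[0,0,2.5],[0,0,0]],[4,[0,0,2.5],[0,0,0]],[4,[0,0,2.5],[0,0,0]],[4,[0,0,2],[0,0,0]],[4,[0,0,1],[0,0,0]]])

```text
time: 9.8
ee_pos: [0.5606, 0.0501, 0.1958]
orientation: [0.999, -0.035, -0.004, -0.0]
contact_force: [0.4, -0.7, 0.1]
gripper_width: 0.467
```

Run:
```python
from go import *
to(.4556,-.3238,.17,-.228)
D=np.load('pics/side0.npz');W=world('side',D['d']);im=D['im'].astype(int)
for nm,m in [('red',(im[...,0]>im[...,1]+50)),('blue',(im[...,2]>im[...,0]+40))]:
    w=W[m&np.isfinite(W).all(2)&(abs(W[...,0]-.45)<.15)&(abs(W[...,1]+.33)<.15)]; print(nm,w.min(0).round(3),w.max(0).round(3))
im,d=optics.grab_frame('side'); x,y=325,190
save('d5',cv2.resize(im[y-60:y+60,x-70:x+70],None,fx=4.5,fy=4.5,interpolation=cv2.INTER_CUBIC))
```

```text
t 9.8 d(cm) [-10.5  -37.39  -2.58] w [-0.001 -0.008 -0.158] pos [0.5606 0.0501 0.1958] F [ 0.42 -0.72  0.13] g 3.99 q [-0.11  0.08  1.81 -0.    1.26 -0.04]
red [ 0.5   -0.4    0.003] [ 0.521 -0.373  0.065]
blue [ 0.362 -0.386  0.002] [ 0.401 -0.348  0.085]
```

View pics/d5.png

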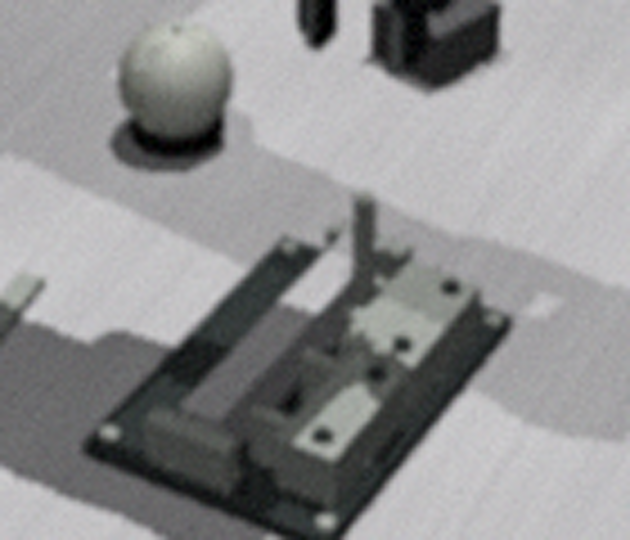

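>>> send_rows(moves=[[5.5,[-0.6,-2,0],[0,-0.008,-0.02]],[5.5,[-1,-3.8,0],[0,0,-0.02]],[5.5,[-1,-3.8,0],[0,0,-0.02]],[5.5,[-1,-3.8,0],[0,0,-0.02]],[5.5,[-1,-3.8,0],[0,0,-0.02]],[5.5,[-1,-3.8,0],[0,0,-0.02]],[5.5,[-1,-3.8,0],[0,0,-0.02]],[5.5,[-1,-3.8,0],[0,0,-0.02]],[5.5,[-1,-3,0],[0,0,0]],[5.5,[-0.6,-2,0],[0,0,0]]])

```text
time: 10.68
ee_pos: [0.4612, -0.2933, 0.1919]
orientation: [0.994, -0.113, 0.0, -0.002]
contact_force: [1.0, 0.6, -0.3]
gripper_width: 0.643
```

>>> send_rows(moves=[[5.5,[-0.2,-1,0],[0,0,0]],[5.5,[0,0,0],[0,0,0]],[5.5,[0,0,0],[0,0,0]]])

```text
time: 10.93
ee_pos: [0.4566, -0.3065, 0.1891]
orientation: [0.993, -0.117, -0.002, -0.004]
contact_force: [0.9, -0.6, -0.5]
gripper_width: 0.643
```

```bash
python3 -c "
from go import *
to(.4556,-.3238,.047,-.228)"
```

```text
t 10.93 d(cm) [ -0.1   -1.73 -14.21] w [-0.008 -0.002  0.006] pos [ 0.4566 -0.3065  0.1891] F [ 0.93 -0.64 -0.5 ] g 5.49 q [-0.8   0.06  1.85  0.    1.24 -0.57]
```

>>> send_rows(moves=[[5.5,[0,-0.9,0],[-0.008,-0.002,0.006]],[5.5,[0,-0.7,-0.8],[0,0,0]],[5.5,[0,-0.2,-1.5],[0,0,0]],[5.5,[0,0,-2],[0,0,0]],[5.5,[0,0,-1.5],[0,0,0]],[5.5,[0,0,-0.8],[0,0,0]],[5.5,[0,0,0],[0,0,0]]])

```text
time: 11.52
ee_pos: [0.4601, -0.3203, 0.1185]
orientation: [0.994, -0.108, 0.001, 0.0]
contact_force: [-0.0, 0.7, 1.2]
gripper_width: 0.644
```

Run:
```python
from go import *
to(.4556,-.3238,.047,-.228)
im,d=optics.grab_frame('side'); x,y=210,255
save('s1',cv2.resize(im[y-90:y+80,x-90:x+90],None,fx=3.3,fy=3.3,interpolation=cv2.INTER_CUBIC))
```

```text
t 11.52 d(cm) [-0.45 -0.35 -7.15] w [ 0.001  0.001 -0.011] pos [ 0.4601 -0.3203  0.1185] F [-0.01  0.67  1.24] g 5.5 q [-0.81  0.17  1.87  0.    1.1  -0.59]
```

View pics/s1.png

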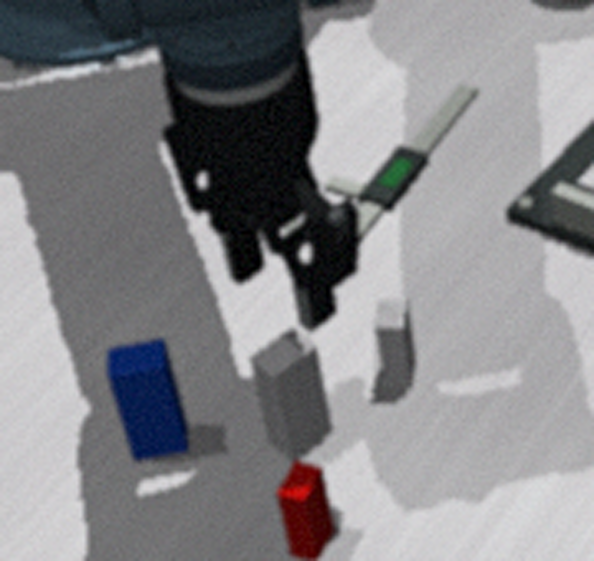

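The fingers are above the big grey spacer, jaws along its thickness. Correcting the offset, then descending.

>>> send_rows(moves=[[5.5,[-0.3,-0.2,0],[0,0,-0.011]],[5.5,[-0.2,-0.15,0],[0,0,0]],[5.5,[0,0,0],[0,0,0]],[5.5,[0,0,-0.6],[0,0,0]],[5.5,[0,0,-0.6],[0,0,0]]])

```text
time: 11.98
ee_pos: [0.4575, -0.3263, 0.1116]
orientation: [0.994, -0.113, 0.004, 0.004]
contact_force: [0.7, 0.6, 0.0]
gripper_width: 0.644
```

```bash
python3 -c "
from go import *
to(.4556,-.3238,.047,-.228)"
```

```text
t 11.98 d(cm) [-0.19  0.25 -6.46] w [ 0.008  0.008 -0.001] pos [ 0.4575 -0.3263  0.1116] F [0.67 0.57 0.04] g 5.5 q [-0.82  0.18  1.87  0.    1.08 -0.59]
```

>>> send_rows(moves=[[5.5,[-0.15,0.2,-0.6],[0.008,0.008,0]],[5.5,[0,0,-1],[0,0,0]],[5.5,[0,0,-1],[0,0,0]],[5.5,[0,0,-1],[0,0,0]],[5.5,[0,0,-0.6],[0,0,0]]])

```text
time: 12.4
ee_pos: [0.4558, -0.3241, 0.0655]
orientation: [0.994, -0.114, -0.0, 0.0]
contact_force: [-0.5, 0.1, 0.6]
gripper_width: 0.647
```

```bash
python3 -c "
from go import *
to(.4556,-.3238,.047,-.228)"
```

```text
t 12.4 d(cm) [-0.02  0.03 -1.85] w [ 0. -0. -0.] pos [ 0.4558 -0.3241  0.0655] F [-0.53  0.12  0.61] g 5.53 q [-0.82  0.25  1.89 -0.    1.01 -0.59]
```

>>> send_rows(moves=[[5.5,[0,0,-0.7],[0,0,0]],[5.5,[0,0,-0.7],[0,0,0]],[5.5,[0,0,-0.3],[0,0,0]],[4,[0,0,0],[0,0,0]],[4,[0,0,0],[0,0,0]],[4,[0,0,0],[0,0,0]]])

```text
time: 12.9
ee_pos: [0.4544, -0.3226, 0.043]
orientation: [0.994, -0.113, -0.002, -0.002]
contact_force: [-0.2, 0.0, -0.1]
gripper_width: 0.463
```

```bash
python3 -c "
from go import *
to(.4556,-.3238,.047,-.228)"
```

```text
t 12.9 d(cm) [ 0.12 -0.12  0.4 ] w [-0.004 -0.004 -0.001] pos [ 0.4544 -0.3226  0.043 ] F [-0.15  0.01 -0.1 ] g 3.95 q [-0.82  0.29  1.89 -0.    0.97 -0.59]
```

>>> send_rows(force=60, moves=[[4,[0.1,-0.1,0.3],[-0.004,-0.004,0]],[3,[0,0,0],[0,0,0]],[1.8,[0,0,0],[0,0,0]],[1.8,[0,0,0],[0,0,0]],[1.8,[0,0,0],[0,0,0]],[1.8,[0,0,0],[0,0,0]],[1.8,[0,0,0],[0,0,0]]])

```text
time: 13.48
ee_pos: [0.4562, -0.3244, 0.048]
orientation: [0.994, -0.113, 0.001, 0.001]
contact_force: [-0.8, -0.4, -1.3]
gripper_width: 0.273
```

```bash
python3 -c "
from go import *
to(.4556,-.3238,.047,-.228)"
```

```text
t 13.48 d(cm) [-0.06  0.06 -0.1 ] w [ 0.002  0.002 -0.001] pos [ 0.4562 -0.3244  0.048 ] F [-0.76 -0.35 -1.32] g 2.33 q [-0.82  0.28  1.89  0.    0.97 -0.59]
```

>>> send_rows(moves=[[1.8,[0,0,0.8],[0,0,0]],[1.8,[0,0,1.8],[0,0,0]],[1.8,[0,0,2.4],[0,0,0]],[1.8,[0,0,2.4],[0,0,0]],[1.8,[0,0,2.4],[0,0,0]],[1.8,[0,0,1.8],[0,0,0]],[1.8,[0,0,0.8],[0,0,0]],[1.8,[0,0,0.2],[0,0,0]]])

```text
time: 14.15
ee_pos: [0.4534, -0.3214, 0.1794]
orientation: [0.994, -0.113, -0.001, -0.001]
contact_force: [0.8, -0.4, -1.6]
gripper_width: 0.275
```

```bash
python3 -c "
from go import *
to(.5619,-.0328,.16,-.071)"
```

```text
t 14.15 d(cm) [10.85 28.86 -1.94] w [-0.002 -0.003  0.156] pos [ 0.4534 -0.3214  0.1794] F [ 0.83 -0.44 -1.63] g 2.35 q [-0.82  0.08  1.84 -0.    1.22 -0.59]
```

>>> send_rows(moves=[[1.8,[0.6,1.5,0],[-0.002,-0.003,0.02]],[1.8,[1.1,2.9,0],[0,0,0.02]],[1.8,[1.2,3.2,0],[0,0,0.02]],[1.8,[1.2,3.2,0],[0,0,0.02]],[1.8,[1.2,3.2,0],[0,0,0.02]],[1.8,[1.2,3.2,0],[0,0,0.02]],[1.8,[1.2,3.2,0],[0,0,0.02]],[1.8,[1.1,2.9,0],[0,0,0.016]],[1.8,[0.8,2,0],[0,0,0]],[1.8,[0.4,1,0],[0,0,0]]])

```text
time: 14.98
ee_pos: [0.5503, -0.0478, 0.1715]
orientation: [0.999, -0.036, -0.005, -0.002]
contact_force: [-0.2, -0.2, -1.8]
gripper_width: 0.271
```

```bash
python3 -c "
from go import *
to(.5619,-.0328,.16,-.071)"
```

```text
t 14.98 d(cm) [ 1.16  1.5  -1.15] w [-0.004 -0.01   0.001] pos [ 0.5503 -0.0478  0.1715] F [-0.19 -0.22 -1.84] g 2.31 q [-0.29  0.09  1.85  0.    1.21 -0.22]
```

>>> send_rows(moves=[[1.8,[0.6,0.7,-0.4],[-0.004,-0.01,0]],[1.8,[0.5,0.6,-0.6],[0,0,0]],[1.8,[0.1,0.2,-0.2],[0,0,0]],[1.8,[0,0,0],[0,0,0]],[1.8,[0,0,0],[0,0,0]]])

```text
time: 15.4
ee_pos: [0.5617, -0.0317, 0.1546]
orientation: [0.999, -0.036, -0.003, 0.0]
contact_force: [-0.8, 0.8, -1.6]
gripper_width: 0.274
```

Run:
```python
from go import *
to(.5619,-.0328,.16,-.071)
im,d=optics.grab_frame('side'); x,y=325,180
np.savez('pics/side6.npz',im=im,d=d)
save('s2',cv2.resize(im[y-80:y+80,x-80:x+80],None,fx=3.7,fy=3.7,interpolation=cv2.INTER_CUBIC))
s=readout.get_state(); x,y,z=s['ee_pos']; print(s['time'])
# spacer predicted bottom corners
b=z-.0475
R=np.array([[np.cos(-.071),-np.sin(-.071)],[np.sin(-.071),np.cos(-.071)]])
for zz in (b,b+.08):
    q=np.array([[12,-17],[-12,-17],[12,17]])/1000@R.T+[x,y]
    print((proj('side',np.c_[q,np.full(3,zz)])-[245,100]).round(1)*3.7)
```

```text
t 15.4 d(cm) [ 0.02 -0.11  0.54] w [ 0.    -0.005  0.   ] pos [ 0.5617 -0.0317  0.1546] F [-0.75  0.82 -1.56] g 2.34 q [-0.26  0.13  1.84 -0.    1.18 -0.19]
15.45
[[276.02 367.41]
 [241.98 354.83]
 [304.14 337.81]]
[[276.02 260.11]
 [240.5  247.9 ]
 [305.25 230.88]]
```

View pics/s2.png

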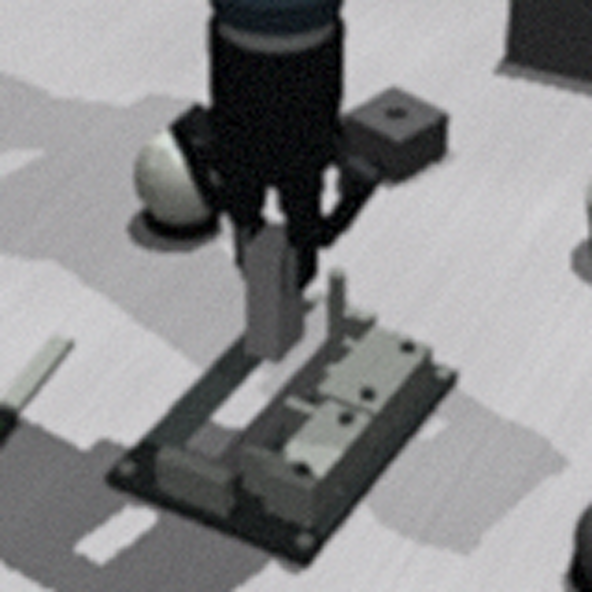

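Run:
```python
from go import *
D=np.load('pics/side6.npz');W=world('side',D['d']);im=D['im']
w=W.reshape(-1,3);c=np.array([.5617,-.0317]);ya=-.071
R=np.array([[np.cos(ya),-np.sin(ya)],[np.sin(ya),np.cos(ya)]])
m=np.isfinite(w).all(1)&(w[:,2]>.105)&(w[:,2]<.15)
l=(w[:,:2]-c)@R*1000
m&=(abs(l[:,0])<22)&(abs(l[:,1])<28)
l=l[m];z=w[m][:,2]
print(len(l)); print(np.percentile(l[:,0],[2,10,50,90,98]).round(1),np.percentile(l[:,1],[2,10,25,50,75,90,98]).round(1))
f=l[(l[:,0]<6)&(l[:,0]>-8)]; print('-y face',len(f),np.median(f[:,1]), np.polyfit(f[:,0],f[:,1],1))
f=l[(l[:,1]>-8)]; print('+x face',len(f),np.median(f[:,0]) if len(f) else 0)
print('zmin',w[:,2][np.isfinite(w).all(1)&(abs(((w[:,:2]-c)@R*1000)[:,0])<10)&(abs(((w[:,:2]-c)@R*1000)[:,1]+16)<6)&(w[:,2]>.06)].min())
```

```text
219
[-11.9  -8.2   7.8  11.2  12. ] [-18.1 -16.8 -16.  -14.5  -3.    8.3  13.3]
-y face 74 -15.878073954574159 [ -0.04889853 -15.87148389]
+x face 74 10.599914900094836
zmin 0.10932668605511606
```

The side depth puts the spacer's -y face at -15.9 mm and its +x face at 10.6 mm from the TCP, so it is well centred in the hand. Target TCP is ≈ (0.5625, -0.0333). Descending to just above the gap and re-checking.

>>> send_rows(moves=[[1.8,[0.05,-0.1,-0.7],[0,-0.005,0]],[1.8,[0,0,-1.2],[0,0,0]],[1.8,[0,0,-1],[0,0,0]],[1.8,[0,0,-0.5],[0,0,0]],[1.8,[0,0,0],[0,0,0]],[1.8,[0,0,0],[0,0,0]]])

```text
time: 15.95
ee_pos: [0.5611, -0.0359, 0.1166]
orientation: [0.999, -0.038, -0.0, 0.0]
contact_force: [0.3, 0.4, -1.6]
gripper_width: 0.273
```

```bash
python3 -c "
from go import *
to(.5625,-.0333,.0575,-.071)"
```

```text
t 15.95 d(cm) [ 0.14  0.26 -5.91] w [ 0.    -0.001  0.005] pos [ 0.5611 -0.0359  0.1166] F [ 0.3   0.43 -1.62] g 2.33 q [-0.27  0.18  1.86 -0.    1.1  -0.19]
```

>>> send_rows(moves=[[1.8,[0.1,0.15,-0.4],[0,0,0.004]],[1.8,[0.05,0.1,-0.7],[0,0,0]],[1.8,[0,0,-0.5],[0,0,0]],[1.8,[0,0,0],[0,0,0]],[1.8,[0,0,0],[0,0,0]]])

```text
time: 16.37
ee_pos: [0.5632, -0.033, 0.0993]
orientation: [0.999, -0.036, 0.0, 0.0]
contact_force: [-0.5, -0.2, -3.0]
gripper_width: 0.271
```

Run:
```python
from go import *
to(.5625,-.0333,.0575,-.071)
im,d=optics.grab_frame('side'); x,y=325,190
save('s3',cv2.resize(im[y-65:y+65,x-70:x+70],None,fx=4.5,fy=4.5,interpolation=cv2.INTER_CUBIC))
```

```text
t 16.37 d(cm) [-0.07 -0.03 -4.18] w [0.001 0.    0.   ] pos [ 0.5632 -0.033   0.0993] F [-0.52 -0.18 -2.98] g 2.32 q [-0.26  0.2   1.87 -0.    1.07 -0.19]
```

View pics/s3.png

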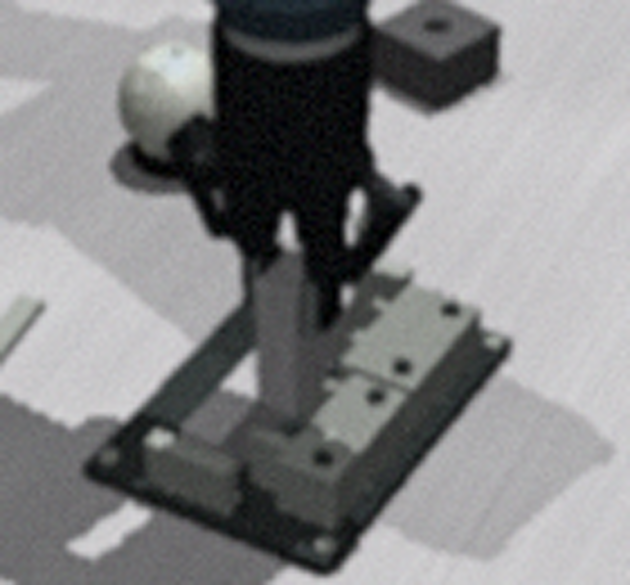

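The spacer's foot, at crop (258–300, 430), sits right over the wide gap between the tile and the stop. Descending slowly.

>>> send_rows(moves=[[1.8,[-0.05,0,-0.5],[0,0,0]],[1.8,[0,0,-0.6],[0,0,0]],[1.8,[0,0,-0.4],[0,0,0]]])

```text
time: 16.67
ee_pos: [0.5638, -0.0332, 0.0848]
orientation: [0.999, -0.036, 0.002, 0.001]
contact_force: [0.7, -0.5, -2.1]
gripper_width: 0.272
```

```bash
python3 -c "
from go import *
to(.5625,-.0333,.0575,-.071)"
```

```text
t 16.67 d(cm) [-0.13 -0.01 -2.73] w [0.002 0.004 0.   ] pos [ 0.5638 -0.0332  0.0848] F [ 0.73 -0.5  -2.14] g 2.33 q [-0.26  0.23  1.87 -0.    1.04 -0.19]
```

>>> send_rows(moves=[[1.8,[-0.1,0,-0.5],[0.002,0.004,0]],[1.8,[0,0,-0.7],[0,0,0]],[1.8,[0,0,-0.6],[0,0,0]],[1.8,[0,0,-0.4],[0,0,0]]])

```text
time: 17.0
ee_pos: [0.5624, -0.0332, 0.0602]
orientation: [0.999, -0.036, -0.001, -0.0]
contact_force: [0.7, 0.0, -2.8]
gripper_width: 0.273
```

```bash
python3 -c "
from go import *
to(.5625,-.0333,.0575,-.071)"
```

```text
t 17.0 d(cm) [ 0.01 -0.01 -0.27] w [-0.001 -0.001  0.   ] pos [ 0.5624 -0.0332  0.0602] F [ 0.68  0.02 -2.76] g 2.33 q [-0.26  0.27  1.88  0.    1.   -0.19]
```

>>> send_rows(moves=[[1.8,[0,0,-0.15],[0,0,0]],[1.8,[0,0,-0.1],[0,0,0]],[1.8,[0,0,0],[0,0,0]]])

```text
time: 17.25
ee_pos: [0.5623, -0.0332, 0.0579]
orientation: [0.999, -0.035, -0.002, -0.001]
contact_force: [0.4, -0.9, -1.8]
gripper_width: 0.272
```

```bash
python3 -c "
from go import *
to(.5625,-.0333,.0575,-.071)"
```

```text
t 17.25 d(cm) [ 0.02 -0.01 -0.04] w [-0.001 -0.004  0.   ] pos [ 0.5623 -0.0332  0.0579] F [ 0.43 -0.88 -1.77] g 2.32 q [-0.26  0.27  1.88  0.    1.   -0.19]
```

>>> send_rows(moves=[[1.8,[0,0,-0.08],[-0.001,-0.004,0]],[1.8,[0,0,-0.08],[0,0,0]]])

```text
time: 17.42
ee_pos: [0.5631, -0.0333, 0.0574]
orientation: [0.999, -0.035, 0.001, 0.0]
contact_force: [-4.0, 1.3, 9.0]
gripper_width: 0.275
```

```bash
python3 -c "
from go import *
to(.5625,-.0333,.0575,-.071)"
```

```text
t 17.42 d(cm) [-0.06  0.    0.01] w [ 0.     0.002 -0.   ] pos [ 0.5631 -0.0333  0.0574] F [-3.97  1.3   9.01] g 2.35 q [-0.26  0.27  1.88  0.    0.99 -0.19]
```

Base contact at z=0.0574, as expected. Releasing gently.

>>> send_rows(moves=[[2.2,[0,0,0.03],[0,0,0]],[2.6,[0,0,0],[0,0,0]],[3,[0,0,0],[0,0,0]],[3.4,[0,0,0],[0,0,0]],[4,[0,0,0],[0,0,0]],[4.5,[0,0,0],[0,0,0]],[4.5,[0,0,0],[0,0,0]]])

```text
time: 18.0
ee_pos: [0.5638, -0.0335, 0.0579]
orientation: [0.999, -0.035, 0.002, 0.0]
contact_force: [-0.8, -0.9, -0.5]
gripper_width: 0.525
```

Run:
```python
from go import *
to(.5625,-.0333,.0575,-.071)
im,d=optics.grab_frame('side'); x,y=325,190
save('s4',cv2.resize(im[y-65:y+65,x-70:x+70],None,fx=4.5,fy=4.5,interpolation=cv2.INTER_CUBIC))
```

```text
t 18.0 d(cm) [-0.13  0.02 -0.04] w [ 0.001  0.004 -0.   ] pos [ 0.5638 -0.0335  0.0579] F [-0.84 -0.86 -0.47] g 4.48 q [-0.26  0.27  1.88  0.    0.99 -0.19]
```

View pics/s4.png

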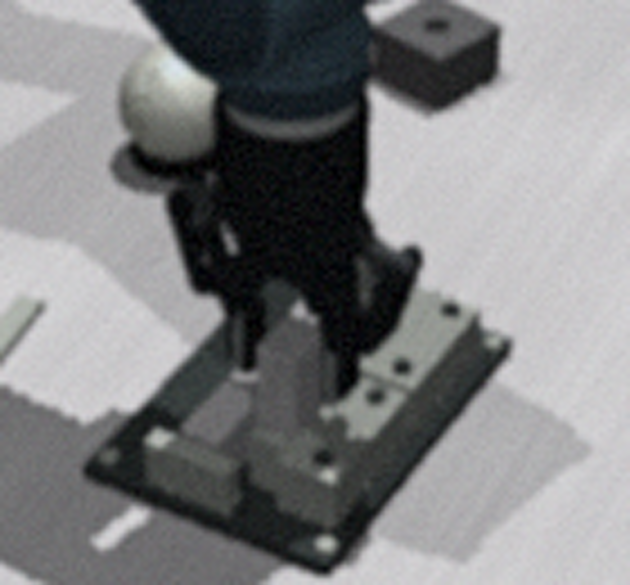

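The spacer stands free in the wide gap between the open fingers. Lifting straight off.

>>> send_rows(moves=[[4.5,[-0.05,0,0.6],[0,0,0]],[4.5,[0,0,1.2],[0,0,0]],[4.5,[0,0,1.5],[0,0,0]],[4.5,[0,0,2],[0,0,0]],[4.5,[0,0,2.5],[0,0,0]],[4.5,[0,0,2],[0,0,0]],[4.5,[0,0,1],[0,0,0]],[4.5,[0,0,0],[0,0,0]]])

```text
time: 18.72
ee_pos: [0.5621, -0.0332, 0.1756]
orientation: [0.999, -0.035, 0.002, 0.0]
contact_force: [0.5, -1.7, -0.3]
gripper_width: 0.527
```

Run:
```python
from go import *
to(.483,.0142,.15,-.071-np.pi/2)
to(.483,.0142,.15,-.071-np.pi/2,.35,-.071)
im,d=optics.grab_frame('side'); x,y=325,190
save('s5',cv2.resize(im[y-65:y+65,x-70:x+70],None,fx=4.5,fy=4.5,interpolation=cv2.INTER_CUBIC))
```

```text
t 18.72 d(cm) [-7.91  4.74 -2.56] w [-0.003  0.005  1.571] pos [ 0.5621 -0.0332  0.1756] F [ 0.48 -1.68 -0.29] g 4.5 q [-0.26  0.1   1.83  0.    1.21 -0.19]
t 18.72 d(cm) [-7.91  4.74 -2.56] w [-0.297 -0.25   1.552] pos [ 0.5621 -0.0332  0.1756] F [ 0.48 -1.68 -0.29] g 4.5 q [-0.26  0.1   1.83  0.    1.21 -0.19]
```

View pics/s5.png

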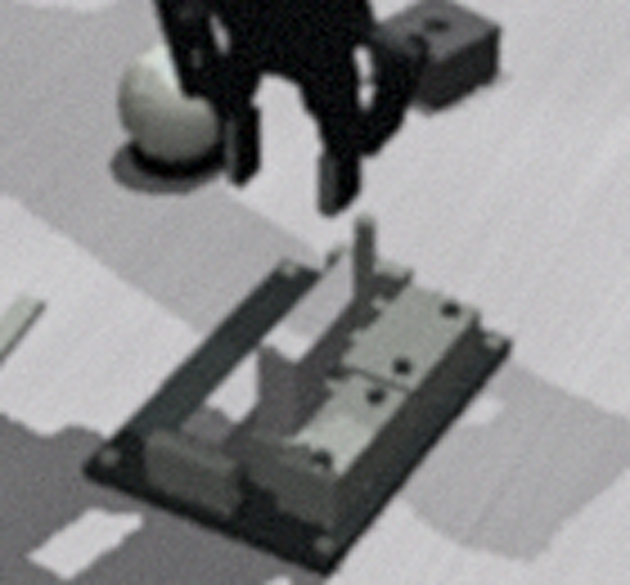

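Both parts stand upright: dowel at crop (365,250), spacer at (278,390). Next I'll move to the robot's side, shut the fingers, and turn a quarter turn so that both fingertips face the tile.

>>> send_rows(moves=[[4,[-1.5,0.8,0],[0,0,0.12]],[2,[-1.8,1,0],[0,0,0.12]],[0,[-1.8,1,0],[0,0,0.12]],[0,[-1.5,0.9,0],[0,0,0.12]],[0,[-0.8,0.6,0],[0,0,0.12]],[0,[-0.4,0.3,0],[0,0,0.12]],[0,[0,0,0],[0,0,0.12]],[0,[0,0,0],[0,0,0.12]],[0,[0,0,0],[0,0,0.12]],[0,[0,0,0],[0,0,0.12]]])

```text
time: 19.6
ee_pos: [0.4718, 0.0162, 0.1613]
orientation: [0.832, 0.555, -0.008, -0.005]
contact_force: [-0.3, -1.0, 0.2]
gripper_width: 0.0
```

Run:
```python
from go import *
to(.483,.0142,.15,-.071-np.pi/2)
to(.483,.0142,.15,-.071-np.pi/2,.35,-.071)
```

```text
t 19.6 d(cm) [ 1.12 -0.2  -1.13] w [ 0.003 -0.019  0.324] pos [0.4718 0.0162 0.1613] F [-0.33 -1.    0.25] g 0.0 q [-0.2  -0.09  2.05 -0.    1.2  -1.38]
t 19.6 d(cm) [ 1.12 -0.2  -1.13] w [-0.078 -0.361  0.322] pos [0.4718 0.0162 0.1613] F [-0.33 -1.    0.25] g 0.0 q [-0.2  -0.09  2.05 -0.    1.2  -1.38]
```

>>> send_rows(moves=[[0,[0.3,0,0],[-0.02,-0.09,0.08]],[0,[0.3,0,0],[-0.02,-0.09,0.08]],[0,[0.3,0,0],[-0.02,-0.09,0.08]],[0,[0.2,0,0],[-0.02,-0.09,0.08]],[0,[0,0,0],[0,0,0]]])

```text
time: 20.02
ee_pos: [0.4795, 0.0172, 0.1531]
orientation: [0.715, 0.677, 0.117, 0.128]
contact_force: [-0.8, -0.8, -1.2]
gripper_width: 0.001
```

Run:
```python
from go import *
to(.485,.0142,.15,-.071-np.pi/2,.35,-.071)
```

```text
t 20.02 d(cm) [ 0.55 -0.3  -0.31] w [ 0.006 -0.001 -0.015] pos [0.4795 0.0172 0.1531] F [-0.77 -0.83 -1.24] g 0.01 q [-0.23 -0.29  2.26  0.07  0.82 -1.79]
```

>>> send_rows(moves=[[0,[0.2,-0.1,-1],[0,0,-0.01]],[0,[0.2,-0.1,-2],[0,0,0]],[0,[0.1,-0.1,-2],[0,0,0]],[0,[0,0,-2],[0,0,0]],[0,[0,0,-1.5],[0,0,0]],[0,[0,0,-0.5],[0,0,0]],[0,[0,0,0],[0,0,0]]])

```text
time: 20.6
ee_pos: [0.482, 0.0142, 0.056]
orientation: [0.725, 0.668, 0.111, 0.122]
contact_force: [-0.1, -0.0, -0.5]
gripper_width: -0.0
```

Run:
```python
from go import *
to(.493,.0142,.026,-.071-np.pi/2,.35,-.071)
```

```text
t 20.6 d(cm) [ 1.1  0.  -3. ] w [-0.    -0.018  0.011] pos [0.482  0.0142 0.056 ] F [-0.08 -0.03 -0.52] g -0.0 q [-0.23 -0.07  2.29  0.08  0.6  -1.78]
```

>>> send_rows(moves=[[0,[0.3,0,-0.6],[0,-0.015,0.01]],[0,[0.4,0,-1],[0,0,0]],[0,[0.3,0,-0.7],[0,0,0]],[0,[0.1,0,-0.3],[0,0,0]],[0,[0,0,0],[0,0,0]]])

```text
time: 21.02
ee_pos: [0.4959, 0.0138, 0.0314]
orientation: [0.722, 0.67, 0.117, 0.126]
contact_force: [0.4, 0.1, 1.0]
gripper_width: -0.001
```

Run:
```python
from go import *
to(.5137,.0127,.026,-.071-np.pi/2,.35,-.071)
ims=[]
for c,(x,y) in [('top',(305,215)),('side',(320,190))]:
    im,d=optics.grab_frame(c)
    ims.append(cv2.resize(im[y-70:y+70,x-60:x+60],None,fx=3.3,fy=3.3,interpolation=cv2.INTER_CUBIC))
save('p1',np.hstack(ims))
```

```text
t 21.02 d(cm) [ 1.78 -0.11 -0.54] w [-0.002 -0.004  0.004] pos [0.4959 0.0138 0.0314] F [0.38 0.08 1.04] g -0.01 q [-0.23  0.02  2.27  0.11  0.52 -1.81]
```

View pics/p1.png

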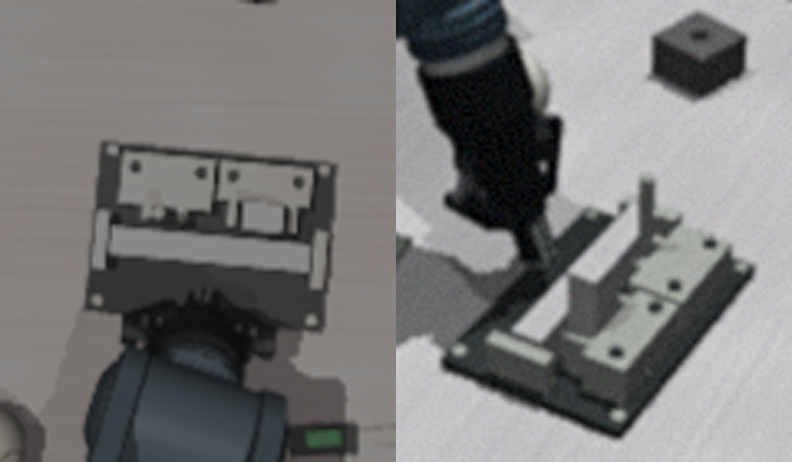

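The top view shows the spacer between its cheeks at (262,215) and the dowel top at (150,205). The fingertips are in front of the tile with the body leaning clear. Approaching the face.

>>> send_rows(moves=[[0,[0.3,0,-0.2],[0,-0.004,0]],[0,[0.4,-0.05,-0.2],[0,0,0]],[0,[0.3,0,-0.1],[0,0,0]],[0,[0.1,0,0],[0,0,0]],[0,[0.1,0,0],[0,0,0]]])

```text
time: 21.53
ee_pos: [0.5106, 0.013, 0.0289]
orientation: [0.722, 0.669, 0.12, 0.129]
contact_force: [-0.0, -0.4, 0.2]
gripper_width: -0.001
```

Run:
```python
from go import *
to(.5137,.0127,.026,-.071-np.pi/2,.35,-.071)
```

```text
t 21.53 d(cm) [ 0.31 -0.03 -0.29] w [-0.001  0.005  0.005] pos [0.5106 0.013  0.0289] F [-0.02 -0.39  0.22] g -0.01 q [-0.22  0.06  2.23  0.11  0.5  -1.81]
```

>>> send_rows(moves=[[0,[0.1,0,-0.15],[0,0.005,0.005]],[0,[0.15,0,-0.15],[0,0,0]],[0,[0.15,0,0],[0,0,0]],[0,[0.15,0,0],[0,0,0]]])

```text
time: 21.87
ee_pos: [0.5166, 0.013, 0.0256]
orientation: [0.72, 0.672, 0.119, 0.127]
contact_force: [-0.8, -0.2, 1.3]
gripper_width: -0.001
```

Run:
```python
from go import *
to(.5137,.0127,.026,-.071-np.pi/2,.35,-.071)
```

```text
t 21.87 d(cm) [-0.29 -0.03  0.04] w [-0.001 -0.001 -0.001] pos [0.5166 0.013  0.0256] F [-0.82 -0.23  1.34] g -0.01 q [-0.22  0.08  2.22  0.11  0.5  -1.81]
```

>>> send_rows(moves=[[0,[0.15,0,0],[0,0,0]],[0,[0.15,-0.02,0],[0,0,0]]])

```text
time: 22.03
ee_pos: [0.5189, 0.013, 0.025]
orientation: [0.72, 0.672, 0.118, 0.126]
contact_force: [-2.3, 1.3, 1.4]
gripper_width: 0.002
```

>>> send_rows(moves=[[0,[0.15,-0.02,0],[0,0,0]]])

```text
time: 22.12
ee_pos: [0.5201, 0.0129, 0.0248]
orientation: [0.72, 0.672, 0.118, 0.125]
contact_force: [-2.3, -0.4, 2.5]
gripper_width: 0.003
```

>>> send_rows(moves=[[0,[0.15,-0.02,0],[0,0,0]]])

```text
time: 22.2
ee_pos: [0.5214, 0.0128, 0.0246]
orientation: [0.72, 0.672, 0.117, 0.125]
contact_force: [-4.2, 0.7, 2.5]
gripper_width: 0.004
```

>>> send_rows(moves=[[0,[0.12,-0.02,0.03],[0,0,0]]])

```text
time: 22.28
ee_pos: [0.5222, 0.0128, 0.0246]
orientation: [0.72, 0.672, 0.117, 0.124]
contact_force: [-4.4, -0.1, 2.2]
gripper_width: 0.002
```

>>> send_rows(moves=[[0,[0.12,-0.02,0.03],[0,0,0]]])

```text
time: 22.37
ee_pos: [0.523, 0.0127, 0.0246]
orientation: [0.721, 0.672, 0.117, 0.124]
contact_force: [-4.2, 1.1, 3.3]
gripper_width: -0.002
```

>>> send_rows(moves=[[0,[0.12,-0.02,0.03],[0,0,0]]])

```text
time: 22.45
ee_pos: [0.5235, 0.0127, 0.0245]
orientation: [0.721, 0.672, 0.116, 0.123]
contact_force: [-9.6, 0.5, 5.5]
gripper_width: 0.001
```

>>> send_rows(moves=[[0,[0.12,-0.02,0.03],[0,0,0]]])

```text
time: 22.53
ee_pos: [0.5235, 0.0128, 0.0242]
orientation: [0.721, 0.673, 0.115, 0.122]
contact_force: [-10.0, -0.7, 6.8]
gripper_width: 0.003
```

The tile has stopped at TCP x=0.5235, about 6.5–7 mm of travel, with force rising to 10 N. I'll push a little firmer and look.

>>> send_rows(moves=[[0,[0.2,-0.02,0.08],[0,-0.004,0]]])

```text
time: 22.62
ee_pos: [0.5236, 0.0129, 0.024]
orientation: [0.72, 0.673, 0.115, 0.121]
contact_force: [-14.1, -1.1, 7.4]
gripper_width: -0.005
```

>>> send_rows(moves=[[0,[0.22,-0.02,0.08],[0,-0.006,0]]])

```text
time: 22.7
ee_pos: [0.5236, 0.0131, 0.0236]
orientation: [0.72, 0.673, 0.115, 0.121]
contact_force: [-13.3, -1.3, 7.9]
gripper_width: 0.004
```

Run:
```python
from fix import *
from go import to
ims=[]
for c,(x,y) in [('top',(305,200)),('side',(325,195))]:
    im,d=optics.grab_frame(c);np.savez('pics/%s_p2.npz'%c,im=im,d=d)
    ims.append(cv2.resize(im[y-45:y+45,x-50:x+50],None,fx=4,fy=4,interpolation=cv2.INTER_CUBIC))
    save('rp2_'+c,rectify(c,im,.044,.46,.66,-.12,.14,3))
save('p2',np.hstack(ims))
to(.5235,.0127,.025,-.071-np.pi/2,.35,-.071)
```

```text
t 22.8 d(cm) [-0.01 -0.04  0.14] w [-0.005 -0.014 -0.004] pos [0.5236 0.0131 0.0236] F [-11.88  -0.68   7.64] g 0.0 q [-0.22  0.11  2.19  0.11  0.52 -1.81]
```

View pics/p2.png

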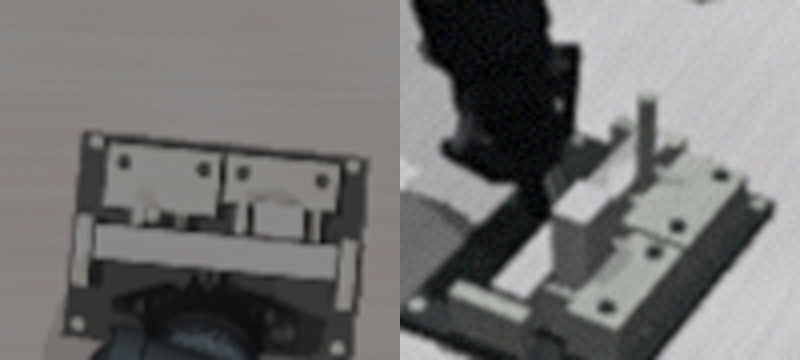

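View pics/rp2_top.png

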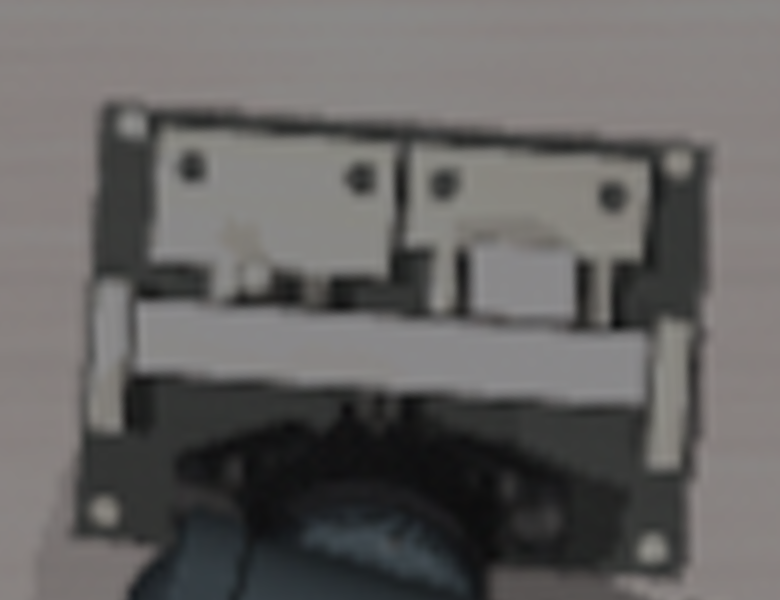

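>>> send_rows(moves=[[0,[0.25,-0.02,0.2],[0,-0.01,0]]])

```text
time: 22.88
ee_pos: [0.5235, 0.0132, 0.0239]
orientation: [0.72, 0.673, 0.117, 0.122]
contact_force: [-7.4, -3.2, -2.7]
gripper_width: -0.004
```

Run:
```python
from fix import *
from go import to
from scipy.optimize import minimize
to(.5235,.0127,.025,-.071-np.pi/2,.35,-.071)
def fit(g,o0,hx,hy,yaw0):
    def s(p):
        o=p[:2];ya=p[2]/100;R=np.array([[np.cos(ya),-np.sin(ya)],[np.sin(ya),np.cos(ya)]])
        q=np.array([[-hx,-hy],[hx,-hy],[hx,hy],[-hx,hy]])@R.T+o
        pts=np.stack([(140-q[:,1])*3,(660-q[:,0])*3],-1);c=pts.mean(0);t=0
        for i in range(4):
            a,b=pts[i],pts[(i+1)%4];e=a+(b-a)*np.linspace(.08,.92,60)[:,None]
            n=np.array([-(b-a)[1],(b-a)[0]]);n/=np.linalg.norm(n);n*=np.sign((c-a)@n)
            f=lambda p:cv2.remap(g,p[:,0].astype(np.float32)[None],p[:,1].astype(np.float32)[None],1)[0]
            t+=(f(e+4*n)-f(e-4*n)).mean()
        return -t
    r=min((minimize(s,[o0[0]+a,o0[1]+b,yaw0*100],method='Nelder-Mead') for a in(-1,1) for b in(-1,1)),key=lambda r:r.fun)
    return r.x
for c,org in [('top',(557.4,8.6)),('side',(558.4,10.5))]:
    im,d=optics.grab_frame(c); ims=im
    G=lambda z:cv2.GaussianBlur(cv2.cvtColor(rectify(c,im,z,.46,.66,-.12,.14,3),cv2.COLOR_RGB2GRAY).astype(np.float32),(0,0),2)
    R=np.array([[np.cos(-.071),-np.sin(-.071)],[np.sin(-.071),np.cos(-.071)]])
    loc=lambda p:(np.array(p[:2])-org)@R
    t=fit(G(.044),np.array(org)+R@[-15,0],12,86,-.071); print(c,'tile centre local',loc(t).round(1),'travel',(loc(t)[0]+22).round(1),'yaw',t[2]/100)
    s=fit(G(.09),np.array(org)+R@[9,-42],12,17,-.071); print(c,'spacer local',loc(s).round(1),'yaw',s[2]/100)
    save('r9_'+c,rectify(c,im,.09,.5,.66,-.1,.1,4))
    W=world(c,d).reshape(-1,3); m=np.isfinite(W).all(1)&(W[:,2]>.1)&(W[:,2]<.118); l=(W[:,:2]*1000-org)@R; m&=(abs(l[:,0])<18)&(abs(l[:,1]-42)<18); print('dowel top local',l[m].mean(0).round(1),m.sum(), W[m][:,2].max().round(3))
    m=np.isfinite(W).all(1)&(abs(l[:,0]-9)<10)&(abs(l[:,1]+42)<14)&(W[:,2]>.08); print('spacer top z',np.median(W[m][:,2]).round(4))
to(.5235,.0127,.025,-.071-np.pi/2,.35,-.071)
```

```text
t 22.88 d(cm) [ 0.   -0.05  0.11] w [-0.005 -0.01  -0.005] pos [0.5235 0.0132 0.0239] F [-7.35 -3.17 -2.65] g -0.03 q [-0.22  0.1   2.19  0.11  0.51 -1.81]
top tile centre local [-15.3  -0.1] travel 6.7 yaw -0.07703189813904653
top spacer local [ 10.  -40.5] yaw -0.025405896623193765
dowel top local [ 4.8 43.1] 16 0.116
spacer top z 0.0912
side tile centre local [-16.3   0.1] travel 5.7 yaw -0.0656757960527864
side spacer local [  9.4 -42.5] yaw -0.06792649120900647
dowel top local [ 5.5 39.1] 30 0.114
spacer top z 0.0919
t 22.98 d(cm) [ 0.   -0.04  0.12] w [-0.005 -0.01  -0.005] pos [0.5235 0.0131 0.0238] F [-7.31 -1.2   0.65] g 0.0 q [-0.22  0.1   2.19  0.11  0.51 -1.81]
```

View pics/r9_side.png

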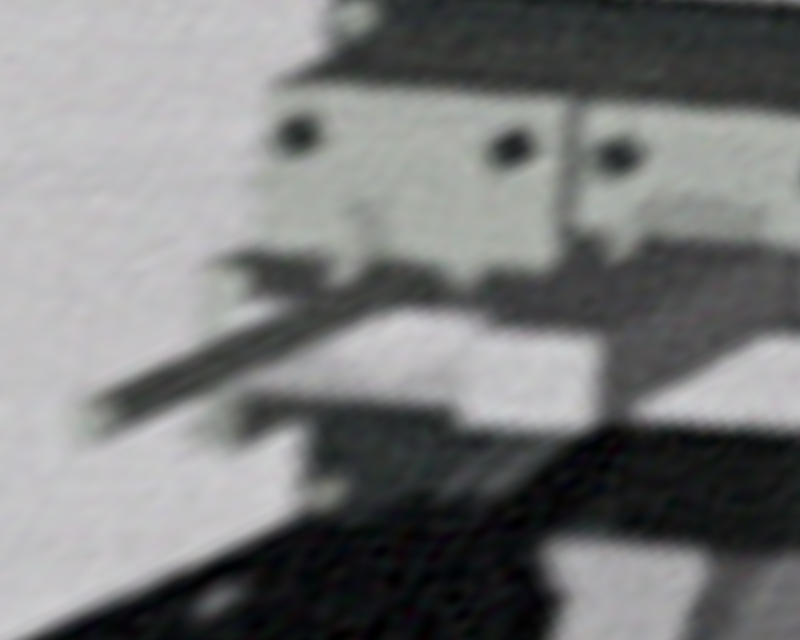

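The measurements fit the closed state: tile travel is ~6.7 mm in the top view, spacer centre at fixture x ≈ 9–10 (9 when seated), both parts upright. The last row eased the push to 7 N, so I'll raise it and check that nothing gives.

>>> send_rows(moves=[[0,[0.25,-0.05,0.05],[0,-0.008,0]],[0,[0.3,-0.05,0.08],[0,-0.008,0]]])

```text
time: 23.15
ee_pos: [0.5237, 0.0132, 0.022]
orientation: [0.719, 0.673, 0.119, 0.122]
contact_force: [-16.6, -1.3, 9.9]
gripper_width: -0.003
```

>>> send_rows(moves=[[0,[0.35,-0.05,0.1],[0,-0.008,0]]])

```text
time: 23.23
ee_pos: [0.5238, 0.0135, 0.0211]
orientation: [0.719, 0.674, 0.12, 0.121]
contact_force: [-17.7, -1.1, 11.4]
gripper_width: 0.002
```

Run:
```python
from go import *
im,d=optics.grab_frame('top'); im,d=optics.grab_frame('side')
to(.5235,.0127,.025,-.071-np.pi/2,.35,-.071)
for i in range(4): optics.grab_frame('side')
to(.5235,.0127,.025,-.071-np.pi/2,.35,-.071)
save('p3',cv2.resize(im[120:260,240:400],None,fx=4.5,fy=4.2,interpolation=cv2.INTER_CUBIC))
```

```text
t 23.33 d(cm) [-0.02 -0.08  0.41] w [-0.009 -0.008 -0.007] pos [0.5237 0.0135 0.0209] F [-15.14   0.02   8.45] g -0.0 q [-0.22  0.11  2.19  0.13  0.5  -1.83]
t 23.53 d(cm) [-0.02 -0.08  0.4 ] w [-0.009 -0.007 -0.007] pos [0.5237 0.0135 0.021 ] F [-14.32  -1.34   8.23] g 0.03 q [-0.22  0.11  2.19  0.13  0.5  -1.83]
```

View pics/p3.png

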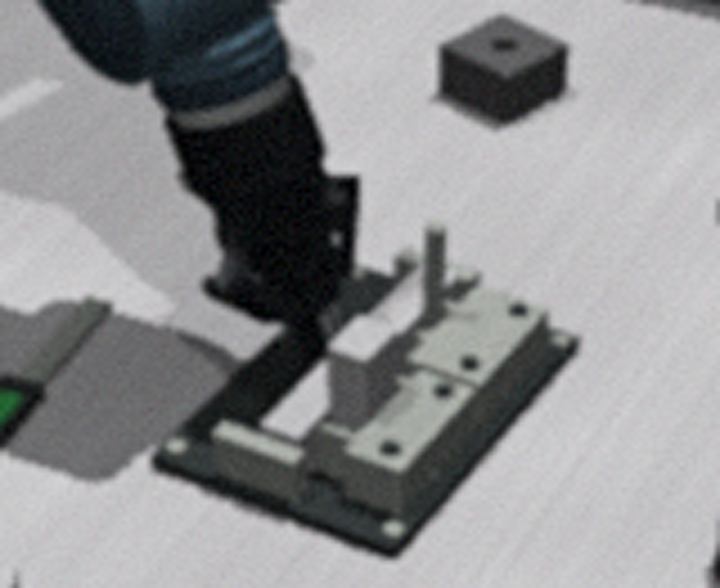

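The view shows the dowel and spacer upright, with the tile closed on the spacer. The contact x stayed at 0.5237 from 10 to 17 N, and the push holds steady at 14 N. Handing in.

```bash
python3 -c "
from h import *
print(ticket.sign_off())"
```

```text
the job is handed in; nothing more can be done
None
```

The fixture is packed in the order asked, and the job is handed in at about 23.5 s with the fingertips still pushing the tile. `sign_off` reported no verdict.

- **Dowel:** I took it from its stand, lowered it end-down into the narrow gap until it touched the base (12 N at the expected height), then released it.
- **Spacer:** This was the larger grey bar, 80 mm high against about 60 mm for the other. I stood it in the wide gap, felt base contact (9 N), then released it.
- **Push:** I pushed the tile from the robot's side with the shut fingertips. It stopped at TCP x = 0.5237 and did not move as the push rose from 10 to 17 N. The push was holding steadily at about 14 N just before hand-in.

**Last checks:**
- **Upright:** Both parts stand upright in the images.
- **Tile travel:** The top camera gave 6.7 mm and the side camera 5.7 mm, against about 7 mm expected. The side fit was partly hidden by the spacer.
- **Spacer position:** Its centre measured at fixture x = 10.0 mm (top) and 9.4 mm (side), against 9 mm when seated. The top fit's spacer yaw was about 0.05 rad off, but the side view and the rectified picture showed it parallel to the stop.
- **Flushness:** These disagreements are within camera error. I judged flushness mainly from the hard stop under rising force.
- **Bystanders:** I never reached for any of them, but I did not measure them afterwards.

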